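Close down the jeweller's bench

TASK

Tidy the bench for the night: nest every loose sorting cup onto the cup of its own colour standing in the open drawer, blue on blue and silver on silver, each cup upright and fully seated in the one below. Then push the drawer fully home with both stacks in it, and last of all turn the lamp's dimmer knob anticlockwise to its end stop, off. Leave the bench block, the mallet and the oil jar where they are.

Things in the scene. Friction and masses are not known exactly. Their poses are not given: they have to be found in the camera images.
- blue_1: loose blue sorting cup, 46 mm tall, 130 g: straight collar 62 mm across (2.5 mm wall, 23 mm deep) from 20 mm up to the rim; below it a foot tapering to 40 mm. Foot fits 2.5 mm loosely in another cup's collar until collar rests on rim: nested cups step 26 mm. Origin centre of underside, z up. Stands on the bench; may be absent. All cups have this shape
- steel_1: another such loose plain silver metal cup, same shape and size as blue_1, standing on the bench at the start; may be absent
- blue_2: another such loose blue cup, same shape and size as blue_1, standing on the bench at the start; may be absent
- steel_2: another such loose plain silver metal cup, same shape and size as blue_1, standing on the bench at the start; may be absent
- blue_3: another such loose blue cup, same shape and size as blue_1, standing on the bench at the start; may be absent
- steel_3: another such loose plain silver metal cup, same shape and size as blue_1, standing on the bench at the start; may be absent
- blue_base: loose blue cup, same shape and size as blue_1, always present: the bottom of the blue stack; it stands in one of the two front pockets (about 84 by 111 mm, walls 14 mm high) of the open drawer, its underside 10 mm above the bench
- steel_base: loose silver metal cup, same shape and size as blue_1, always present: the bottom of the silver metal stack; it stands in one of the two front pockets (about 84 by 111 mm, walls 14 mm high) of the open drawer, its underside 10 mm above the bench
- drawer (a joint): how far the drawer is pulled out of the caddy, m: 0 = fully home against its stop, 0.18 = fully out. It slides stiffly (about 2 N) and stays where it is left
- caddy: fixed dark wooden box that holds the drawer: 168 mm tall (156 mm free under its roof, so the stacks pass in with the drawer), 270 mm wide, 240 mm deep, open front. Origin: middle of the lower front edge; +x points into the box, y along its front
- drawer_handle (a point): middle of the drawer's brass bar handle, 34 mm above the bench; bar 11 mm thick, 111 mm long along this frame's y, 35 mm off the drawer's wooden front (18 mm thick, top edge 58 mm above the bench). +x points into the caddy: push the bar that way to close. The pockets' middles lie 95 mm along +x from here, 60 mm to either side
- dimmer_grip (a point): point on the axis of the lamp dimmer's red knob, at the height to grip (37 mm above the bench). The knob has an upright bar grip 42 mm long, 14 mm thick, its top 44 mm above the bench, on a 44 mm disc and a fixed grey 68 mm round base. This frame turns with the knob; its x runs along the bar, z up
- dimmer (a joint): angle of the dimmer knob, rad: 0 = off, the anticlockwise end stop; grows as the knob is turned clockwise seen from above, to 4.7 (full). Light friction, stays where left
- bench_block: bystander: black steel bench block on a rubber base, 75 x 75 x 40 mm; origin centre of the underside
- mallet: bystander: wooden mallet lying down, head 54 mm thick and 85 mm long, handle 190 mm along its -x; origin under the head
- oil_jar: bystander: amber glass jar with a metal lid, 52 mm diameter, 75 mm tall; origin centre of the underside
Mind the look-alikes: they are no part of the job. What is shaped like the blue_3 but pink or yellow is not meant.

How it is judged:
By the outcome, as a careful person would: the job done as asked, in the order asked, and still so for the second after the job is handed in, with the robot touching nothing.
Of blue_1, steel_1, blue_2, steel_2, blue_3, steel_3 only 4 to 6 are there at a start; the rules pass over those that are not, and their reading is None.
At some moment in a run one of blue_1, steel_1, blue_2, steel_2, blue_3, steel_3 may be knocked a few centimetres aside while the robot is not near it.
It also fails if it takes over 210 s, if anything falls off the work surface, if the arm or the gripper's body presses on something with over 40 N, if the wrist force passes 120 N, or if a joint passes its speed limit or range.

ROBOT

A 6-joint arm with a two-finger parallel gripper is mounted at the origin on the work surface. World frame = base frame: x ahead of the robot, y to its left, z up, the work surface at z = 0. Lengths are in m, angles in degrees, forces in N, time in s.
With the tool pointing down it reaches from about 0.3 to 0.75 m from the base axis. Payload 8.5 kg.
Tool frame: the origin (TCP) lies midway between the tips of the shut fingers; the grasp point (between the pads) lies 19 mm behind it (env.grasp_offset is the distance from the TCP to the grasp point, in m); z points along the fingers, y is the line along which they close (so a half turn about z gives the same grasp; the last joint's range is limited). The gripper opens to 85 mm and grips with 20 to 120 N. Pads are 22 mm wide; open, the fingers measure 114 mm over their backs; the gripper's body (76 mm by 85 mm) begins 54 mm behind the grasp point. The pads swing forward as they close: fully open they stand 13 mm farther back than shut.
Start: joints at [-83.039, 21.807, 74.336, -0, 83.858, -12.336], TCP at [0.182, -0.519, 0.231] pointing down, gripper open.
Joint ranges: [-178.18, 178.18], [-50.72, 133.34], [12.68, 142.11], [-81.47, 261.47], [9.98, 163.14], [-165.26, 165.26]. Speed limits (degrees/s): [136.94, 136.94, 180, 180, 180, 180].

INTERFACE

Orientations are given as a 3x3 rotation matrix whose columns are the frame's x, y, z axes.
In Python, from rig import env gives the robot as it stands.
- The arm moves only by the tool servo_tool, never from a script. Its argument "deltas" is text: rows parted by semicolons, each of 7 numbers parted by spaces: the opening, from 0 (shut) to 1 (fully open), then the shift along the tool's x, y, z in mm, then the turn, a rotation vector about the tool's x, y, z in rad. A call has 1 to 8 rows; each row shifts and turns the commanded pose from where the row before left it, along the tool's axes as they then stand; what a row does not reach is not made up. A row lasts 1/12 s, in which the tool goes at most 41.7 mm and 7.16 degrees, less where a joint would pass 70% of its speed; a pose out of reach is approached as far as the arm can. A call is refused whole if a number of a shift passes 41.7 or a number of a turn 0.125, either way. A call with a gripper value outside its range is refused whole. The fingers move at their own pace and stop on an object; "newtons" is the grip in N (left out, the last holds). Time passes only in rows, so rows that do not move let the fingers close. It gives the time, the measured TCP pose, the force, the opening and the grip force at its end, in the units of the state.
- env.observe(): the state, without advancing time (a new reading comes with each control period).
- env.get_image(name): name is "side" or "top"; returns a dict with "img" (420x560x3 uint8, red, green, blue), "depth" (420x560 float32, m along the optical axis (not along the pixel's ray), 0 where there is no reading), "camera_matrix" (3x3 intrinsics, pixels), "D" ([k1, k2, p1, p2, k3] as OpenCV has them; the pictures are not rectified), "world_to_cam" (4x4, takes a point from world to camera coordinates). Camera axes: x right, y down, z forward; pixel columns grow to the right and rows downward; lengths in m; the calibration is good to about 2 mm. A picture is of the moment at which its call begins.
- env.close_job(): hands the job in; it is judged then, once.
Trained networks look in a picture, given as the dict that the camera call returned (one of the last four; its "shot" number tells which), for a name from the list of things; names that differ only in an ending like _2 or _b are one class to them, and where a whole thing is asked for, a point or a joint stands for the part that bears it (a point fixed in the world has none). Each returns a list of dicts, best first, with "conf" (0 to 1); they miss things now and then, are a little off and sometimes report something else, mostly with a low value. They report only what shows in the picture. A call takes as long as a camera call. They do not tell look-alikes from the thing itself.
- env.spot_in(name, picture): "bbox" ([centre column, centre row, width, height] in pixels, round what is visible of it).
- env.spot_point(name, picture): "uv" ([column, row] in pixels: a listed point, or the origin of a listed thing).
The state is a dict: "time_s": time; "q": joint angles; "qvel": joint speeds; "joint_efforts": joint torques, N m; "position": TCP position; "tool_rot": TCP orientation; "ft_force": force on the tool from outside, world axes, zero at the start; "wrist_torque": the same for the moment, N m; "grip_width": finger opening in m; "gripper_force": force on a finger pad.
Only numpy, scipy, OpenCV 4.12 (cv2) and the standard library are available. Lean on these libraries where they do the work, as an engineer would, in place of code of your own. Each camera call takes 0.05 s, during which the arm holds its last target. There are 200 camera calls.

## Working session

There is one attempt and no reset: what is moved stays moved. The work goes in short steps, Python scripts to look and compute and a tool call to move; the robot and the scene stay as the last step left them, time stands still between calls to the robot, and variables do not carry over. Pictures are saved under pics/ and viewed, at most 14 in all, crops included, and the job is handed in when it is done.

Besides the shell and the picture viewer there is one more tool, called after "Call:" by a JSON object that holds its "fn" and its "kwargs". servo_tool: Moves the arm, as the interface text tells. Its arguments: {"type":"object","properties":{"deltas":{"type":"string"},"newtons":{"type":"number"}},"required":["deltas"]}

```bash
ls; mkdir -p pics; python3 - <<'E'
from rig import env
import cv2, numpy as np
o=env.observe(); print(o['time_s'],o['position'],np.round(o['tool_rot'],3).tolist(),o['grip_width'],env.grasp_offset)
for n in('top','side'):
    p=env.get_image(n); cv2.imwrite(f'pics/{n}0.png',p['img'][...,::-1]); print(n,np.round(p['camera_matrix'],1).tolist(),p['D'],np.round(p['world_to_cam'],3).tolist())
    for k in('blue_1','steel_1','drawer_handle','dimmer_grip','bench_block','mallet','oil_jar'):
        print(k,[([int(v) for v in d['uv']],round(d['conf'],2)) for d in env.spot_point(k,p)])
E
```

```text
pics
0.0 [ 0.18169799 -0.5188031   0.23067859] [[0.944, 0.33, -0.0], [0.33, -0.944, 0.001], [0.0, -0.001, -1.0]] 0.08518303690676193 0.0187
top [[458.4, 0.0, 285.6], [0.0, 458.4, 202.5], [0.0, 0.0, 1.0]] [-0.03291006  0.          0.          0.          0.        ] [[-0.022, -1.0, -0.014, 0.013], [-0.986, 0.024, -0.165, 0.612], [0.166, 0.01, -0.986, 1.024], [0.0, 0.0, 0.0, 1.0]]
blue_1 [([324, 201], 0.71), ([368, 213], 0.62), ([400, 182], 0.57), ([264, 267], 0.56), ([369, 265], 0.56), ([195, 256], 0.53)]
steel_1 [([276, 211], 0.96), ([322, 265], 0.62)]
drawer_handle [([232, 232], 0.8)]
dimmer_grip [([455, 273], 0.61)]
bench_block [([272, 146], 0.68), ([275, 213], 0.57)]
mallet [([354, 145], 0.78)]
oil_jar [([231, 151], 0.79)]
side [[513.8, 0.0, 276.2], [0.0, 513.8, 214.3], [0.0, 0.0, 1.0]] [-0.09001725  0.          0.          0.          0.        ] [[-0.989, -0.149, 0.006, 0.578], [-0.119, 0.765, -0.633, 0.113], [0.09, -0.627, -0.774, 1.421], [0.0, 0.0, 0.0, 1.0]]
blue_1 [([314, 250], 0.97), ([284, 180], 0.95), ([264, 159], 0.67), ([264, 204], 0.66), ([321, 186], 0.59)]
steel_1 [([268, 233], 0.91), ([320, 214], 0.66)]
drawer_handle [([285, 261], 0.89)]
dimmer_grip [([334, 134], 0.65)]
bench_block [([206, 230], 0.72)]
mallet [([226, 176], 0.58)]
oil_jar [([213, 262], 0.72)]
```

View pics/top0.png

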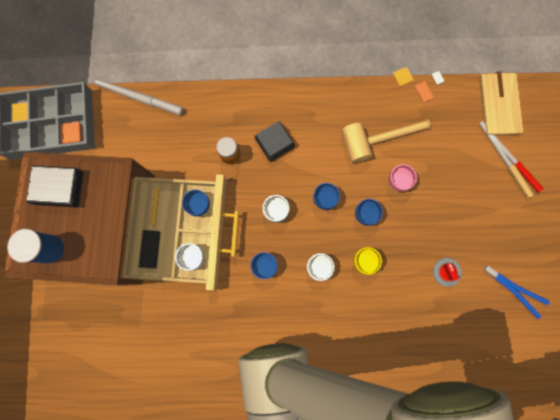

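View pics/side0.png

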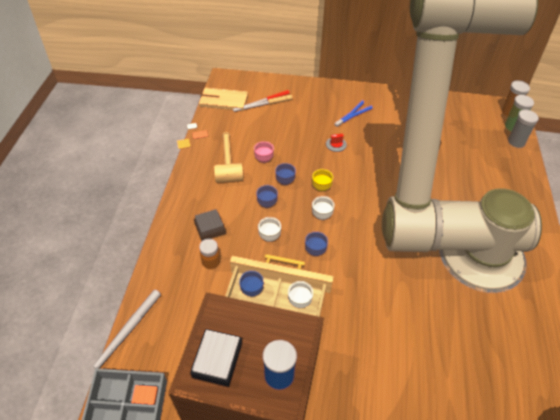

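The top picture shows:
- **Loose blue cups:** (327,196), (370,212) and (264,266).
- **Loose silver cups:** (276,208) and (321,267).
- **Base cups:** blue (196,203) and silver (190,257), in the drawer.
- **Handle and knob:** handle (232,232), knob (448,271).
- **Could be mistaken for the cups:** pink cup (403,178), yellow cup (368,261), the white-lidded blue can on the caddy (30,247), the jar lid (228,150) and the black block (275,141).

I choose the three navy and two white/silver cups on the bench. The side picture agrees: blue (316,244), (267,197), (285,174); silver (270,229), (322,207).

```bash
cat > h.py <<'E'
from rig import env
import cv2, numpy as np
def cloud(p):
    d=p['depth']; h,w=d.shape; u,v=np.meshgrid(np.arange(w),np.arange(h))
    n=cv2.undistortPoints(np.stack([u,v],-1).reshape(-1,1,2).astype(float),p['camera_matrix'],p['D']).reshape(h,w,2)
    c=np.dstack([n[...,0]*d,n[...,1]*d,d]); T=p['world_to_cam']
    W=(c-T[:3,3])@T[:3,:3]; W[d==0]=np.nan; return W
def ray(p,uv,z):
    n=cv2.undistortPoints(np.array([[uv]],float),p['camera_matrix'],p['D'])[0,0]; T=p['world_to_cam']
    R=T[:3,:3]; o=-R.T@T[:3,3]; r=R.T@np.r_[n,1]; return o+r*(z-o[2])/r[2]
def rim(p,W,xy,z,tol=.006):
    """circle fit on points near rim height z around xy"""
    xy=np.array(xy)
    for _ in range(4):
        r=np.hypot(W[...,0]-xy[0],W[...,1]-xy[1])
        q=W[(np.abs(W[...,2]-z)<tol)&(r<.04)][:,:2]
        if len(q)<8: return xy,0,0
        (c,rad)=cv2.minEnclosingCircle(q.astype(np.float32))
        A=np.c_[2*q,np.ones(len(q))]; s=np.linalg.lstsq(A,(q**2).sum(1),rcond=None)[0]
        xy=s[:2]
    return np.round(xy,4),round(float(np.sqrt(s[2]+s[:2]@s[:2])),4),len(q)
E
python3 - <<'E'
from h import *
seeds=dict(blueA=(327,194),blueB=(370,211),blueC=(264,265),steelA=(276,207),steelB=(321,266),pink=(403,177),yellow=(368,260))
P={n:env.get_image(n) for n in('top','side')}
W={n:cloud(P[n]) for n in P}
p=P['top']
for k,uv in list(seeds.items())+[('blue_base',(197,202)),('steel_base',(190,256))]:
    z=.056 if 'base' in k else .046
    s=ray(p,uv,z)[:2]
    print(k,np.round(s,3),[rim(P[n],W[n],s,z) for n in P], p['img'][uv[1],uv[0]])
h=[ray(P['top'],env.spot_point('drawer_handle',P['top'])[0]['uv'],.034),ray(P['side'],env.spot_point('drawer_handle',P['side'])[0]['uv'],.034)]
print('handle',np.round(h,3))
for n in P:
    w=W[n]; m=(np.abs(w[...,2]-.037)<.007)&(np.hypot(w[...,0]-h[0][0],w[...,1]-h[0][1])<.08)
    img=P[n]['img'].astype(int)
    # caddy roof front edge
    r=(np.abs(w[...,2]-.168)<.005)&(w[...,1]>.2); q=w[r][:,:2]
    box=cv2.boxPoints(cv2.minAreaRect(q.astype(np.float32))); print(n,'roof',np.round(box,3).tolist())
    f=(np.abs(w[...,2]-.058)<.004)&(np.hypot(w[...,0]-h[0][0],w[...,1]-h[0][1])<.16)&(np.hypot(w[...,0]-h[0][0],w[...,1]-h[0][1])>.02)
    red=(img[...,0]>130)&(img[...,1]<70)&(img[...,2]<70)&(w[...,2]>.034)&(w[...,2]<.055)
    q=w[red][:,:2]; q=q[np.hypot(*(q-np.median(q,0)).T)<.04]
    c,ax=cv2.PCACompute(q,mean=None); print('knob',np.round(c,4),ax[0],len(q),np.ptp((q-c)@ax.T,0))
for n in P:
    g=[env.spot_point('dimmer_grip',P[n])[0]['uv']]; print(np.round(ray(P[n],g[0],.037),3))
big=lambda a,b,c,d:cv2.resize(P['top']['img'][a:b,c:d,::-1],None,fx=3,fy=3,interpolation=cv2.INTER_CUBIC)
cv2.imwrite('pics/crop1.png',np.vstack([big(160,290,170,430)]))
cv2.imwrite('pics/crop2.png',cv2.resize(P['top']['img'][245:300,415:490,::-1],None,fx=8,fy=8))
E
```

```text
blueA [ 0.632 -0.099] [(array([ 0.6287, -0.096 ]), 0.0295, 111), (array([ 0.6269, -0.0942]), 0.0298, 97)] [ 51  95 149]
blueB [ 0.589 -0.198] [(array([ 0.5882, -0.195 ]), 0.0296, 106), (array([ 0.5862, -0.1929]), 0.0298, 90)] [ 50  94 147]
blueC [0.468 0.053] [(array([0.4681, 0.0544]), 0.0296, 95), (array([0.466 , 0.0572]), 0.0295, 106)] [ 52  97 154]
steelA [0.603 0.022] [(array([0.6018, 0.0243]), 0.0295, 100), (array([0.5996, 0.0269]), 0.0297, 107)] [240 242 238]
steelB [ 0.463 -0.079] [(array([ 0.4619, -0.0763]), 0.0295, 97), (array([ 0.4597, -0.0744]), 0.0296, 95)] [239 241 237]
pink [ 0.668 -0.281] [(array([ 0.6692, -0.281 ]), 0.0296, 126), (array([ 0.6668, -0.2782]), 0.0299, 83)] [241 151 172]
yellow [ 0.474 -0.187] [(array([ 0.4737, -0.1866]), 0.0296, 103), (array([ 0.4717, -0.184 ]), 0.0294, 94)] [240 228  10]
blue_base [0.618 0.207] [(array([0.6183, 0.2133]), 0.0295, 115), (array([0.6165, 0.2158]), 0.0297, 119)] [ 53  99 156]
steel_base [0.492 0.222] [(array([0.4913, 0.2267]), 0.0296, 113), (array([0.4896, 0.2291]), 0.0295, 127)] [239 241 243]
handle [[0.537 0.119 0.034]
 [0.54  0.124 0.034]]
top roof [[0.42899999022483826, 0.34700000286102295], [0.6990000009536743, 0.3230000138282776], [0.7210000157356262, 0.5669999718666077], [0.44999998807907104, 0.5910000205039978]]
knob [[ 0.4407 -0.379 ]] [0.88139699 0.47237628] 92 [0.03959769 0.01799298]
side roof [[0.42899999022483826, 0.34700000286102295], [0.6990000009536743, 0.3240000009536743], [0.718999981880188, 0.5680000185966492], [0.44999998807907104, 0.5910000205039978]]
knob [[ 0.4395 -0.3752]] [0.86035303 0.5096986 ] 32 [0.03770184 0.01480325]
[ 0.445 -0.388  0.037]
[ 0.459 -0.375  0.037]
```

View pics/crop1.png

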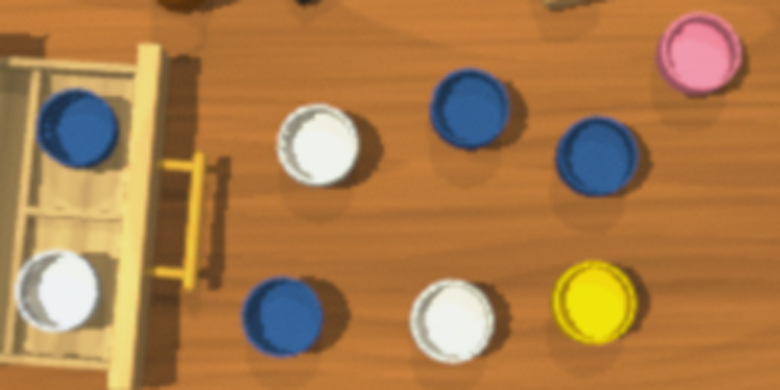

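View pics/crop2.png

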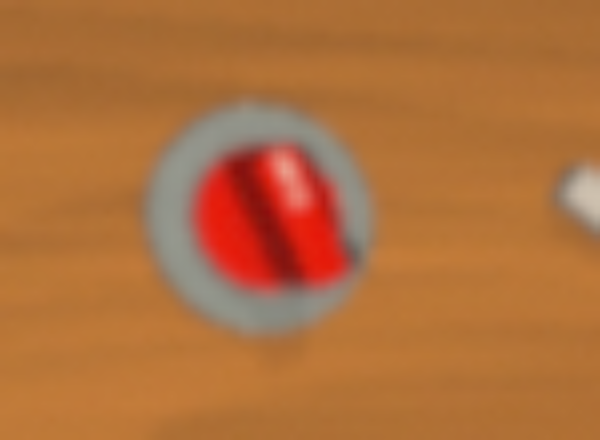

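The crops confirm it: navy cups at crop (470,108), (597,156) and (283,317), white-silver at (318,145) and (452,320). Pink (699,53) and yellow (595,302) are left out. I start by turning the tool to the caddy's axes and heading for silver (321,267).

Call:
{"fn": "servo_tool", "kwargs": {"deltas": "1 0 0 8 0 0 -0.115; 1 0 0 8 0 0 -0.115; 1 0 0 8 0 0 -0.115; 1 0 0 8 0 0 -0.115; 1 0 0 8 0 0 -0.115; 1 0 0 8 0 0 -0.115; 1 0 0 8 0 0 -0.115; 1 0 0 8 0 0 -0.115", "newtons": 40}}

```text
time_s: 1.77
position: [0.1818, -0.5191, 0.167]
tool_rot: [[0.303, 0.953, 0.0], [0.953, -0.303, -0.0], [-0.0, 0.0, -1.0]]
ft_force: [-0.4, -0.0, 0.2]
grip_width: 0.0856
gripper_force: 0.0
```

Call:
{"fn": "servo_tool", "kwargs": {"deltas": "1 0 0 0 0 0 -0.115; 1 0 0 0 0 0 -0.112; 1 33 17 0 0 0 0; 1 33 17 0 0 0 0; 1 33 17 0 0 0 0; 1 33 17 0 0 0 0; 1 33 17 0 0 0 0; 1 33 17 0 0 0 0"}}

```text
time_s: 2.43
position: [0.3012, -0.3292, 0.1675]
tool_rot: [[0.087, 0.996, 0.0], [0.996, -0.087, -0.0], [-0.0, 0.0, -1.0]]
ft_force: [0.6, -1.3, 0.0]
grip_width: 0.0856
gripper_force: 0.0
```

Call:
{"fn": "servo_tool", "kwargs": {"deltas": "1 33 17 0 0 0 0; 1 33 17 0 0 0 0; 1 33 17 0 0 0 0; 1 33 17 0 0 0 0; 1 33 17 0 0 0 0; 1 33 17 0 0 0 0; 1 0 0 0 0 0 0; 1 0 0 0 0 0 0"}}

```text
time_s: 3.1
position: [0.42, -0.1409, 0.1674]
tool_rot: [[0.083, 0.997, 0.0], [0.997, -0.083, -0.0], [-0.0, 0.0, -1.0]]
ft_force: [0.2, 0.1, 0.6]
grip_width: 0.0852
gripper_force: 0.0
```

Call:
{"fn": "servo_tool", "kwargs": {"deltas": "1 34 18 10 0 0 0; 1 34.5 17.5 30 0 0 0; 1 0 0 35 0 0 0; 1 0 0 35 0 0 0; 1 0 0 25 0 0 0; 1 0 0 12 0 0 0; 1 0 0 7 0 0 0; 1 0 0 0 0 0 0"}}

```text
time_s: 3.77
position: [0.4571, -0.0829, 0.0168]
tool_rot: [[0.088, 0.996, -0.002], [0.996, -0.088, 0.001], [0.001, -0.002, -1.0]]
ft_force: [-0.4, -0.2, 0.2]
grip_width: 0.0855
gripper_force: 0.0
```

Call:
{"fn": "servo_tool", "kwargs": {"deltas": "0.5 0 0 0 0 0 0; 0.5 0 0 0 0 0 0; 0.5 0 0 0 0 0 0; 0.5 0 0 0 0 0 0; 0.5 0 0 0 0 0 0; 0.5 0 0 0 0 0 0"}}

```text
time_s: 4.27
position: [0.4584, -0.0827, 0.0193]
tool_rot: [[0.087, 0.996, 0.003], [0.996, -0.087, -0.002], [-0.002, 0.003, -1.0]]
ft_force: [-1.5, -1.7, 5.5]
grip_width: 0.0603
gripper_force: 41.7
```

Call:
{"fn": "servo_tool", "kwargs": {"deltas": "0.5 0 0 -20 0 0 0; 0.5 0 0 -40 0 0 0; 0.5 0 0 -40 0 0 0; 0.5 0 0 -37 0 0 0; 0.5 0 0 0 0 0 0"}}

```text
time_s: 4.68
position: [0.4602, -0.0831, 0.162]
tool_rot: [[0.087, 0.996, 0.013], [0.996, -0.087, -0.006], [-0.005, 0.013, -1.0]]
ft_force: [1.4, -0.3, 0.5]
grip_width: 0.0603
gripper_force: 44.2
```

```bash
cat > held.py <<'E'
from h import *
import sys
seen=eval(sys.argv[1]) if len(sys.argv)>1 else {}
o=env.observe(); t=o['position']; R=np.array(o['tool_rot'])
P={n:env.get_image(n) for n in('top','side')}; W={n:cloud(P[n]) for n in P}
print('tcp',np.round(t,4),'w',round(o['grip_width'],4),'F',round(o['gripper_force'],1))
if o['grip_width']<.07:
  for n in P:
    w=W[n]; r=np.hypot(w[...,0]-t[0],w[...,1]-t[1])
    for dz in(.025,.033,.041):
        q=rim(P[n],w,t[:2],t[2]+dz,.004)
        print(n,dz,q,'tool xy off mm',np.round(1000*(R[:2,:2].T@(q[0]-t[:2])),1))
for k,(x,y,z) in seen.items():
    f=[rim(P[n],W[n],(x,y),z) for n in P]; ok=[a[0] for a in f if a[2]>25]
    m=np.mean(ok,0) if ok else np.array([np.nan]*2)
    print(k,[(a[0].tolist(),a[1],a[2]) for a in f],'tool dxdy mm',np.round(1000*(R[:2,:2].T@(m-t[:2])),1))
cv2.imwrite('pics/cur_top.png',P['top']['img'][...,::-1]);cv2.imwrite('pics/cur_side.png',P['side']['img'][...,::-1])
E
python3 held.py "dict(sb=(.4905,.228,.056),bb=(.6174,.2145,.056),sA=(.601,.0255,.046),bA=(.628,-.095,.046),bB=(.587,-.194,.046),bC=(.467,.056,.046))"
```

```text
tcp [ 0.4602 -0.0831  0.162 ] w 0.0603 F 44.2
top 0.025 (array([ 0.46021425, -0.08313294]), 0, 0) tool xy off mm [0. 0.]
top 0.033 (array([ 0.46021425, -0.08313294]), 0, 0) tool xy off mm [0. 0.]
top 0.041 (array([ 0.46021425, -0.08313294]), 0, 0) tool xy off mm [0. 0.]
side 0.025 (array([ 0.4578, -0.0738]), 0.0308, 85) tool xy off mm [ 9.1 -3.2]
side 0.033 (array([ 0.46111713, -0.09723424]), 0, 0) tool xy off mm [-14.    2.1]
side 0.041 (array([ 0.4572, -0.0724]), 0.034, 13) tool xy off mm [10.4 -3.9]
sb [([0.4913, 0.2268], 0.0296, 114), ([0.4895, 0.229], 0.0297, 123)] tool dxdy mm [312.5   3.1]
bb [([0.6184, 0.2132], 0.0296, 111), ([0.6166, 0.2157], 0.0296, 112)] tool dxdy mm [310.1 130.9]
sA [([0.6018, 0.0242], 0.0295, 98), ([0.5997, 0.0266], 0.0295, 102)] tool dxdy mm [120.3 130.6]
bA [([0.6287, -0.0959], 0.0295, 112), ([0.6267, -0.0943], 0.0296, 102)] tool dxdy mm [  2.6 167.9]
bB [([0.588, -0.1949], 0.0296, 112), ([0.5861, -0.1923], 0.0298, 92)] tool dxdy mm [-99.1 135.9]
bC [([0.468, 0.0544], 0.0295, 98), ([0.4661, 0.057], 0.0294, 106)] tool dxdy mm [138.9  -5.2]
```

The grip is 8 mm off centre along tool x because a row was capped by its norm, but the cup is held. I'll carry it to the silver base and allow for the offset.

Call:
{"fn": "servo_tool", "kwargs": {"deltas": "0.5 38 0 0 0 0 0; 0.5 38 1 0 0 0 0; 0.5 38 1 0 0 0 0; 0.5 38 1 0 0 0 0; 0.5 38 0 0 0 0 0; 0.5 38 0 0 0 0 0; 0.5 38 0 0 0 0 0; 0.5 38 0 0 0 0 0"}}

```text
time_s: 5.45
position: [0.4861, 0.2223, 0.1532]
tool_rot: [[0.087, 0.996, -0.003], [0.996, -0.087, -0.001], [-0.001, -0.003, -1.0]]
ft_force: [0.2, -0.1, -1.1]
grip_width: 0.0602
gripper_force: 44.1
```

Call:
{"fn": "servo_tool", "kwargs": {"deltas": "0.5 1 0 0 0 0 0; 0.5 0 0 0 0 0 0; 0.5 0 0 0 0 0 0"}}

```text
time_s: 5.7
position: [0.4865, 0.2211, 0.1536]
tool_rot: [[0.087, 0.996, -0.002], [0.996, -0.087, -0.001], [-0.001, -0.002, -1.0]]
ft_force: [0.3, -1.7, -0.5]
grip_width: 0.0603
gripper_force: 44.1
```

```bash
python3 held.py "dict(sb=(.4905,.228,.056))"
```

```text
tcp [0.4865 0.2211 0.1536] w 0.0603 F 44.1
top 0.025 (array([0.4873, 0.2107]), 0.0136, 20) tool xy off mm [-10.3   1.7]
top 0.033 (array([0.48650327, 0.2210885 ]), 0, 0) tool xy off mm [0. 0.]
top 0.041 (array([0.48650327, 0.2210885 ]), 0, 0) tool xy off mm [0. 0.]
side 0.025 (array([0.4856, 0.2294]), 0.0306, 151) tool xy off mm [ 8.2 -1.6]
side 0.033 (array([0.4864, 0.2315]), 0.0323, 27) tool xy off mm [10.4 -1. ]
side 0.041 (array([0.4872, 0.2443]), 0.0361, 15) tool xy off mm [23.2 -1.3]
sb [([0.4912, 0.2265], 0.0294, 55), ([0.4895, 0.229], 0.0296, 116)] tool dxdy mm [7.  3.3]
```

View pics/cur_side.png

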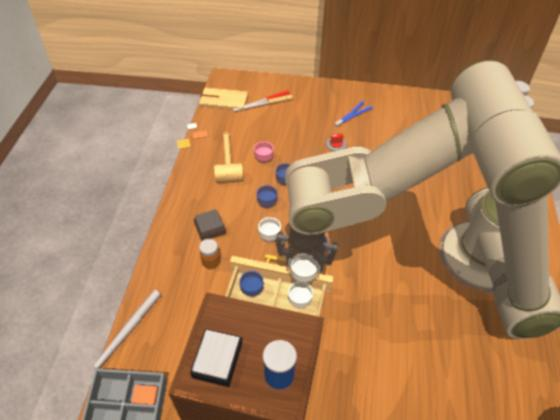

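The picture shows the silver cup held at (303,266), over the silver base at (300,293). The side camera asks for about 3.6 mm more along tool y, then lower.

Call:
{"fn": "servo_tool", "kwargs": {"deltas": "0.5 0 3.6 0 0 0 0; 0.5 0 0 20 0 0 0; 0.5 0 0 30 0 0 0; 0.5 0 0 20 0 0 0; 0.5 0 0 12 0 0 0; 0.5 0 0 8 0 0 0; 0.5 0 0 0 0 0 0"}}

```text
time_s: 6.38
position: [0.4905, 0.2203, 0.0635]
tool_rot: [[0.088, 0.996, -0.002], [0.996, -0.088, -0.001], [-0.001, -0.002, -1.0]]
ft_force: [-0.3, -0.2, -1.4]
grip_width: 0.0603
gripper_force: 44.1
```

Call:
{"fn": "servo_tool", "kwargs": {"deltas": "0.5 0 0 3 0 0 0; 0.5 0 0 2 0 0 0; 0.5 0 0 1 0 0 0; 0.5 0 0 0 0 0 0; 0.5 0 0 0 0 0 0"}}

```text
time_s: 6.8
position: [0.4909, 0.2213, 0.0592]
tool_rot: [[0.087, 0.996, 0.001], [0.996, -0.087, 0.0], [0.0, 0.001, -1.0]]
ft_force: [0.0, -0.4, -0.9]
grip_width: 0.0604
gripper_force: 44.1
```

Call:
{"fn": "servo_tool", "kwargs": {"deltas": "0.5 0 0 2 0 0 0; 0.5 0 0 1 0 0 0; 0.5 0 0 1 0 0 0; 0.5 0 0 0 0 0 0; 0.5 0 0 0 0 0 0"}}

```text
time_s: 7.22
position: [0.4909, 0.2213, 0.0554]
tool_rot: [[0.087, 0.996, 0.001], [0.996, -0.087, 0.0], [0.0, 0.001, -1.0]]
ft_force: [-1.9, -0.3, 4.8]
grip_width: 0.0601
gripper_force: 44.7
```

Seated, with contact at 0.0554. Release, rise and go above the next silver cup.

Call:
{"fn": "servo_tool", "kwargs": {"deltas": "1 0 0 0 0 0 0; 1 0 0 0 0 0 0; 1 0 0 0 0 0 0; 1 0 0 0 0 0 0; 1 0 0 -10 0 0 0; 1 0 0 -30 0 0 0; 1 0 0 -35 0 0 0; 1 0 0 -35 0 0 0"}}

```text
time_s: 7.88
position: [0.4903, 0.2212, 0.1666]
tool_rot: [[0.087, 0.996, -0.001], [0.996, -0.087, -0.0], [-0.0, -0.001, -1.0]]
ft_force: [0.2, -0.1, 0.7]
grip_width: 0.0857
gripper_force: 0.0
```

Call:
{"fn": "servo_tool", "kwargs": {"deltas": "1 -31 21 0 0 0 0; 1 -31 21 0 0 0 0; 1 -31 21 0 0 0 0; 1 -31 21 0 0 0 0; 1 -31 21 0 0 0 0; 1 -31 21 0 0 0 0; 1 0 0 0 0 0 0; 1 0 0 0 0 0 0"}}

```text
time_s: 8.55
position: [0.6005, 0.0234, 0.165]
tool_rot: [[0.09, 0.996, 0.0], [0.996, -0.09, 0.0], [0.0, 0.0, -1.0]]
ft_force: [-1.2, -0.3, 0.8]
grip_width: 0.0853
gripper_force: 0.0
```

```bash
python3 held.py "dict(sb=(.4905,.228,.082),bb=(.6174,.2145,.056),sA=(.601,.0255,.046),bA=(.628,-.095,.046),bB=(.587,-.194,.046),bC=(.467,.056,.046))"
```

```text
tcp [0.6005 0.0234 0.165 ] w 0.0853 F 0.0
sb [([0.4916, 0.2282], 0.0296, 124), ([0.4898, 0.2306], 0.0298, 130)] tool dxdy mm [ 195.3 -127.9]
bb [([0.6183, 0.2133], 0.0295, 117), ([0.6166, 0.2159], 0.0297, 125)] tool dxdy mm [192.   -0.3]
sA [([0.6011, 0.0221], 0.0277, 28), ([0.6001, 0.0269], 0.0295, 103)] tool dxdy mm [ 1.1 -0. ]
bA [([0.6286, -0.0959], 0.0296, 117), ([0.6272, -0.0938], 0.0297, 93)] tool dxdy mm [-115.3   37.8]
bB [([0.5881, -0.195], 0.0296, 110), ([0.5856, -0.1941], 0.0281, 18)] tool dxdy mm [-218.6    7.2]
bC [([0.467, 0.056], 0, 0), ([0.466, 0.0573], 0.0294, 110)] tool dxdy mm [  21.7 -137. ]
```

Call:
{"fn": "servo_tool", "kwargs": {"deltas": "1 2 1 30 0 0 0; 1 0 0 40 0 0 0; 1 0 0 40 0 0 0; 1 0 0 22 0 0 0; 1 0 0 12 0 0 0; 1 0 0 4 0 0 0; 1 0 0 0 0 0 0"}}

```text
time_s: 9.23
position: [0.6007, 0.0281, 0.0165]
tool_rot: [[0.085, 0.996, -0.001], [0.996, -0.085, 0.0], [0.0, -0.001, -1.0]]
ft_force: [0.5, 0.5, 0.8]
grip_width: 0.0853
gripper_force: 0.0
```

Call:
{"fn": "servo_tool", "kwargs": {"deltas": "0.5 0 0 0 0 0 0; 0.5 0 0 0 0 0 0; 0.5 0 0 0 0 0 0; 0.5 0 0 0 0 0 0; 0.5 0 0 0 0 0 0; 0.5 0 0 0 0 0 0"}}

```text
time_s: 9.73
position: [0.6019, 0.0272, 0.0188]
tool_rot: [[0.087, 0.996, 0.003], [0.996, -0.087, -0.0], [0.0, 0.003, -1.0]]
ft_force: [-1.6, 1.4, 5.3]
grip_width: 0.0612
gripper_force: 43.3
```

Call:
{"fn": "servo_tool", "kwargs": {"deltas": "0.5 0 0 -20 0 0 0; 0.5 0 0 -40 0 0 0; 0.5 0 0 -40 0 0 0; 0.5 0 0 -40 0 0 0; 0.5 0 0 0 0 0 0; 0.5 0 0 0 0 0 0"}}

```text
time_s: 10.23
position: [0.6021, 0.0269, 0.1599]
tool_rot: [[0.087, 0.996, 0.006], [0.996, -0.087, -0.001], [-0.0, 0.006, -1.0]]
ft_force: [-0.1, -0.2, -2.7]
grip_width: 0.0608
gripper_force: 44.5
```

Call:
{"fn": "servo_tool", "kwargs": {"deltas": "0.5 32 -21.3 0 0 0 0; 0.5 32 -21.3 0 0 0 0; 0.5 32 -21.3 0 0 0 0; 0.5 32 -21.3 0 0 0 0; 0.5 32 -21.3 0 0 0 0; 0.5 32 -21.3 0 0 0 0; 0.5 0 0 0 0 0 0; 0.5 0 0 0 0 0 0"}}

```text
time_s: 10.9
position: [0.489, 0.2307, 0.1558]
tool_rot: [[0.084, 0.997, -0.002], [0.997, -0.084, -0.0], [-0.001, -0.002, -1.0]]
ft_force: [0.3, 0.1, -0.9]
grip_width: 0.0609
gripper_force: 44.5
```

```bash
python3 held.py "dict(sb=(.4905,.228,.082))"|grep -v top
```

```text
tcp [0.489  0.2307 0.1558] w 0.0609 F 44.5
side 0.025 (array([0.4887, 0.2283]), 0.0312, 94) tool xy off mm [-2.4 -0.1]
side 0.033 (array([0.4865, 0.2254]), 0.0349, 26) tool xy off mm [-5.5 -2. ]
side 0.041 (array([0.4903, 0.2512]), 0.0357, 15) tool xy off mm [20.6 -0.4]
sb [([0.4915, 0.2281], 0.0296, 67), ([0.4898, 0.2306], 0.0296, 96)] tool dxdy mm [-1.2  1.8]
```

Call:
{"fn": "servo_tool", "kwargs": {"deltas": "0.5 1.4 2 10 0 0 0; 0.5 0 0 25 0 0 0; 0.5 0 0 20 0 0 0; 0.5 0 0 10 0 0 0; 0.5 0 0 4 0 0 0; 0.5 0 0 2 0 0 0; 0.5 0 0 2 0 0 0; 0.5 0 0 0 0 0 0"}}

```text
time_s: 11.67
position: [0.4932, 0.2304, 0.0842]
tool_rot: [[0.087, 0.996, 0.001], [0.996, -0.087, 0.0], [0.0, 0.001, -1.0]]
ft_force: [0.5, 0.4, -1.4]
grip_width: 0.0611
gripper_force: 44.5
```

Call:
{"fn": "servo_tool", "kwargs": {"deltas": "0.5 0 0 1 0 0 0; 0.5 0 0 1 0 0 0; 0.5 0 0 0 0 0 0; 0.5 0 0 0 0 0 0"}}

```text
time_s: 12.0
position: [0.4928, 0.2306, 0.082]
tool_rot: [[0.087, 0.996, 0.0], [0.996, -0.087, 0.0], [0.0, 0.0, -1.0]]
ft_force: [-0.2, 0.6, -1.7]
grip_width: 0.0611
gripper_force: 44.5
```

Call:
{"fn": "servo_tool", "kwargs": {"deltas": "0.5 0 0 1 0 0 0; 0.5 0 0 1 0 0 0; 0.5 0 0 0 0 0 0; 0.5 0 0 0 0 0 0"}}

```text
time_s: 12.33
position: [0.493, 0.2306, 0.0807]
tool_rot: [[0.087, 0.996, 0.001], [0.996, -0.087, 0.0], [0.0, 0.001, -1.0]]
ft_force: [-1.5, -0.3, 6.8]
grip_width: 0.0608
gripper_force: 45.2
```

Seated. Release and go to the near blue cup.

Call:
{"fn": "servo_tool", "kwargs": {"deltas": "1 0 0 0 0 0 0; 1 0 0 0 0 0 0; 1 0 0 0 0 0 0; 1 0 0 0 0 0 0; 1 0 0 -10 0 0 0; 1 0 0 -35 0 0 0; 1 0 0 -40 0 0 0; 1 -16 -2 0 0 0 0"}}

```text
time_s: 13.0
position: [0.4924, 0.2167, 0.1722]
tool_rot: [[0.085, 0.996, 0.013], [0.996, -0.085, 0.003], [0.004, 0.012, -1.0]]
ft_force: [0.7, 0.0, 0.7]
grip_width: 0.0856
gripper_force: 0.0
```

Call:
{"fn": "servo_tool", "kwargs": {"deltas": "1 -32 -2 0 0 0 0; 1 -32 -2 0 0 0 0; 1 -32 -2 0 0 0 0; 1 -32 -2 0 0 0 0; 1 -32 0 0 0 0 0; 1 0 0 0 0 0 0; 1 0 0 0 0 0 0"}}

```text
time_s: 13.58
position: [0.4676, 0.0549, 0.1655]
tool_rot: [[0.09, 0.996, 0.001], [0.996, -0.09, 0.0], [0.0, 0.001, -1.0]]
ft_force: [-0.1, 0.1, -0.0]
grip_width: 0.0856
gripper_force: 0.0
```

```bash
python3 held.py "dict(sb=(.4905,.228,.108),bb=(.6174,.2145,.056),bA=(.628,-.095,.046),bB=(.587,-.194,.046),bC=(.467,.056,.046))"
```

```text
tcp [0.4676 0.0549 0.1655] w 0.0856 F 0.0
sb [([0.4931, 0.2278], 0.0297, 131), ([0.4914, 0.2302], 0.0295, 135)] tool dxdy mm [175.6   8.9]
bb [([0.6184, 0.2133], 0.0296, 115), ([0.6167, 0.2157], 0.0296, 122)] tool dxdy mm [172.4 135. ]
bA [([0.6288, -0.096], 0.0296, 104), ([0.6264, -0.0935], 0.0297, 105)] tool dxdy mm [-134.7  172.8]
bB [([0.5881, -0.1949], 0.0296, 111), ([0.5861, -0.193], 0.03, 86)] tool dxdy mm [-237.1  141.4]
bC [([0.467, 0.056], 0, 0), ([0.4662, 0.0568], 0.0296, 106)] tool dxdy mm [ 1.8 -1.6]
```

Call:
{"fn": "servo_tool", "kwargs": {"deltas": "1 1 0 30 0 0 0; 1 0 0 40 0 0 0; 1 0 0 38 0 0 0; 1 0 0 22 0 0 0; 1 0 0 12 0 0 0; 1 0 0 3 0 0 0; 1 0 0 0 0 0 0; 1 0 0 0 0 0 0"}}

```text
time_s: 14.35
position: [0.4681, 0.0576, 0.0205]
tool_rot: [[0.086, 0.996, 0.001], [0.996, -0.086, -0.0], [-0.0, 0.001, -1.0]]
ft_force: [-0.8, -0.4, 1.1]
grip_width: 0.0855
gripper_force: 0.0
```

Call:
{"fn": "servo_tool", "kwargs": {"deltas": "0.5 0 0 0 0 0 0; 0.5 0 0 0 0 0 0; 0.5 0 0 0 0 0 0; 0.5 0 0 0 0 0 0; 0.5 0 0 0 0 0 0; 0.5 0 0 0 0 0 0"}}

```text
time_s: 14.85
position: [0.4681, 0.0572, 0.0212]
tool_rot: [[0.087, 0.996, 0.002], [0.996, -0.087, -0.0], [0.0, 0.002, -1.0]]
ft_force: [-2.0, 1.5, 10.5]
grip_width: 0.0614
gripper_force: 41.1
```

Call:
{"fn": "servo_tool", "kwargs": {"deltas": "0.5 0 0 -20 0 0 0; 0.5 0 0 -40 0 0 0; 0.5 0 0 -40 0 0 0; 0.5 0 0 -40 0 0 0; 0.5 0 0 0 0 0 0; 0.5 0 0 0 0 0 0"}}

```text
time_s: 15.35
position: [0.4682, 0.057, 0.1618]
tool_rot: [[0.087, 0.996, 0.005], [0.996, -0.087, -0.001], [-0.0, 0.005, -1.0]]
ft_force: [0.2, -1.0, -1.8]
grip_width: 0.0613
gripper_force: 44.4
```

Call:
{"fn": "servo_tool", "kwargs": {"deltas": "0.5 28.5 22.7 0 0 0 0; 0.5 28.5 22.7 0 0 0 0; 0.5 28.5 22.7 0 0 0 0; 0.5 28.5 22.7 0 0 0 0; 0.5 28.5 22.7 0 0 0 0; 0.5 28.5 22.7 0 0 0 0; 0.5 0 0 0 0 0 0; 0.5 0 0 0 0 0 0"}}

```text
time_s: 16.02
position: [0.6178, 0.2165, 0.1568]
tool_rot: [[0.085, 0.996, -0.004], [0.996, -0.085, -0.001], [-0.001, -0.004, -1.0]]
ft_force: [-0.6, -0.5, -1.3]
grip_width: 0.0617
gripper_force: 44.5
```

```bash
python3 held.py "dict(bb=(.6174,.2145,.056))"|grep -v top
```

```text
tcp [0.6178 0.2165 0.1568] w 0.0617 F 44.5
side 0.025 (array([0.6147, 0.2146]), 0.0311, 97) tool xy off mm [-2.2 -2.9]
side 0.033 (array([0.6161, 0.2232]), 0.0344, 23) tool xy off mm [ 6.5 -2.3]
side 0.041 (array([0.6164, 0.2286]), 0.0341, 19) tool xy off mm [11.9 -2.4]
bb [([0.6182, 0.213], 0.0294, 56), ([0.6165, 0.2157], 0.0296, 120)] tool dxdy mm [-2.2 -0.3]
```

Call:
{"fn": "servo_tool", "kwargs": {"deltas": "0.5 0.5 1.2 25 0 0 0; 0.5 0 0 33 0 0 0; 0.5 0 0 20 0 0 0; 0.5 0 0 10 0 0 0; 0.5 0 0 5 0 0 0; 0.5 0 0 3 0 0 0; 0.5 0 0 2 0 0 0; 0.5 0 0 0 0 0 0"}}

```text
time_s: 16.78
position: [0.6197, 0.2159, 0.0627]
tool_rot: [[0.087, 0.996, 0.002], [0.996, -0.087, 0.0], [0.0, 0.002, -1.0]]
ft_force: [-0.6, 0.4, -1.2]
grip_width: 0.0612
gripper_force: 44.4
```

Call:
{"fn": "servo_tool", "kwargs": {"deltas": "0.5 0 0 1 0 0 0; 0.5 0 0 1 0 0 0; 0.5 0 0 0 0 0 0; 0.5 0 0 0 0 0 0"}}

```text
time_s: 17.12
position: [0.6194, 0.216, 0.0601]
tool_rot: [[0.087, 0.996, 0.0], [0.996, -0.087, 0.0], [0.0, 0.0, -1.0]]
ft_force: [0.7, 1.1, -0.9]
grip_width: 0.0611
gripper_force: 44.4
```

Call:
{"fn": "servo_tool", "kwargs": {"deltas": "0.5 0 0 1 0 0 0; 0.5 0 0 1 0 0 0; 0.5 0 0 1 0 0 0; 0.5 0 0 0.5 0 0 0; 0.5 0 0 0 0 0 0; 0.5 0 0 0 0 0 0"}}

```text
time_s: 17.62
position: [0.6195, 0.216, 0.0573]
tool_rot: [[0.087, 0.996, 0.001], [0.996, -0.087, 0.0], [0.0, 0.001, -1.0]]
ft_force: [-2.1, -0.2, 5.7]
grip_width: 0.0612
gripper_force: 45.1
```

Call:
{"fn": "servo_tool", "kwargs": {"deltas": "1 0 0 0 0 0 0; 1 0 0 0 0 0 0; 1 0 0 0 0 0 0; 1 0 0 0 0 0 0; 1 0 0 -10 0 0 0; 1 0 0 -30 0 0 0; 1 0 0 -35 0 0 0; 1 0 0 -35 0 0 0"}}

```text
time_s: 18.28
position: [0.619, 0.2159, 0.1681]
tool_rot: [[0.087, 0.996, -0.001], [0.996, -0.087, -0.0], [-0.0, -0.001, -1.0]]
ft_force: [-0.2, -0.1, 1.2]
grip_width: 0.0856
gripper_force: 0.0
```

Call:
{"fn": "servo_tool", "kwargs": {"deltas": "1 -38 4.5 0 0 0 0; 1 -38 4.5 0 0 0 0; 1 -38 4.5 0 0 0 0; 1 -38 4.5 0 0 0 0; 1 -38 4.5 0 0 0 0; 1 -38 4.5 0 0 0 0; 1 -38 4.5 0 0 0 0; 1 -38 4.5 0 0 0 0"}}

```text
time_s: 18.95
position: [0.6286, -0.0919, 0.1672]
tool_rot: [[0.087, 0.996, 0.001], [0.996, -0.087, -0.0], [-0.0, 0.001, -1.0]]
ft_force: [1.0, 0.2, -0.2]
grip_width: 0.0851
gripper_force: 0.0
```

Call:
{"fn": "servo_tool", "kwargs": {"deltas": "1 -5 0 0 0 0 0; 1 0 0 0 0 0 0; 1 0 0 0 0 0 0"}}

```text
time_s: 19.2
position: [0.6283, -0.0947, 0.1667]
tool_rot: [[0.087, 0.996, 0.0], [0.996, -0.087, 0.0], [0.0, 0.0, -1.0]]
ft_force: [0.4, 0.5, 1.1]
grip_width: 0.0855
gripper_force: 0.0
```

```bash
python3 held.py "dict(sb=(.4905,.228,.108),bb=(.6174,.2145,.082),bA=(.628,-.095,.046),bB=(.587,-.194,.046))"
```

```text
tcp [ 0.6283 -0.0947  0.1667] w 0.0855 F 0.0
sb [([0.4931, 0.2277], 0.0297, 129), ([0.4913, 0.2301], 0.0297, 135)] tool dxdy mm [ 310.5 -163.9]
bb [([0.6194, 0.2132], 0.0296, 119), ([0.6177, 0.2157], 0.0295, 129)] tool dxdy mm [307.1 -36.7]
bA [([0.644, -0.0835], 0.011, 11), ([0.6267, -0.0943], 0.0297, 100)] tool dxdy mm [ 0.2 -1.7]
bB [([0.5881, -0.1951], 0.0295, 52), ([0.5862, -0.1927], 0.0296, 80)] tool dxdy mm [-102.4  -32.4]
```

Call:
{"fn": "servo_tool", "kwargs": {"deltas": "1 0 0 30 0 0 0; 1 0 0 40 0 0 0; 1 0 0 38 0 0 0; 1 0 0 22 0 0 0; 1 0 0 12 0 0 0; 1 0 0 4 0 0 0; 1 0 0 0 0 0 0; 1 0 0 0 0 0 0"}}

```text
time_s: 19.97
position: [0.6294, -0.0948, 0.022]
tool_rot: [[0.086, 0.996, 0.003], [0.996, -0.086, -0.001], [-0.001, 0.003, -1.0]]
ft_force: [0.4, -0.3, 0.7]
grip_width: 0.0857
gripper_force: 0.0
```

Call:
{"fn": "servo_tool", "kwargs": {"deltas": "0.5 0 0 0 0 0 0; 0.5 0 0 0 0 0 0; 0.5 0 0 0 0 0 0; 0.5 0 0 0 0 0 0; 0.5 0 0 0 0 0 0; 0.5 0 0 0 0 0 0"}}

```text
time_s: 20.47
position: [0.6291, -0.0952, 0.0223]
tool_rot: [[0.087, 0.996, 0.003], [0.996, -0.087, -0.001], [-0.001, 0.003, -1.0]]
ft_force: [-1.9, 1.3, 7.3]
grip_width: 0.0617
gripper_force: 42.6
```

Call:
{"fn": "servo_tool", "kwargs": {"deltas": "0.5 0 0 -20 0 0 0; 0.5 0 0 -40 0 0 0; 0.5 0 0 -40 0 0 0; 0.5 0 0 -40 0 0 0; 0.5 0 0 0 0 0 0; 0.5 0 0 0 0 0 0"}}

```text
time_s: 20.97
position: [0.6291, -0.0953, 0.1632]
tool_rot: [[0.087, 0.996, 0.005], [0.996, -0.087, -0.002], [-0.001, 0.006, -1.0]]
ft_force: [-0.2, 0.2, -2.0]
grip_width: 0.0611
gripper_force: 44.3
```

Call:
{"fn": "servo_tool", "kwargs": {"deltas": "0.5 38 -4.5 0 0 0 0; 0.5 38 -4.5 0 0 0 0; 0.5 38 -4.5 0 0 0 0; 0.5 38 -4.5 0 0 0 0; 0.5 38 -4.5 0 0 0 0; 0.5 38 -4.5 0 0 0 0; 0.5 38 -4.5 0 0 0 0; 0.5 38 -4.5 0 0 0 0"}}

```text
time_s: 21.63
position: [0.6179, 0.2127, 0.1586]
tool_rot: [[0.087, 0.996, -0.003], [0.996, -0.087, -0.0], [-0.001, -0.003, -1.0]]
ft_force: [1.1, 0.2, -1.2]
grip_width: 0.0608
gripper_force: 44.3
```

Call:
{"fn": "servo_tool", "kwargs": {"deltas": "0.5 3 -0.5 0 0 0 0; 0.5 0 0 0 0 0 0; 0.5 0 0 0 0 0 0"}}

```text
time_s: 21.88
position: [0.6182, 0.2136, 0.159]
tool_rot: [[0.087, 0.996, -0.002], [0.996, -0.087, -0.001], [-0.001, -0.002, -1.0]]
ft_force: [0.1, 0.0, -2.0]
grip_width: 0.0609
gripper_force: 44.3
```

```bash
python3 held.py "dict(bb=(.6184,.2145,.082))"|grep -v top
```

```text
tcp [0.6182 0.2136 0.159 ] w 0.0609 F 44.3
side 0.025 (array([0.6164, 0.2135]), 0.0309, 87) tool xy off mm [-0.2 -1.8]
side 0.033 (array([0.6157, 0.2186]), 0.0349, 23) tool xy off mm [ 4.8 -3. ]
side 0.041 (array([0.6181, 0.2259]), 0.033, 15) tool xy off mm [12.3 -1.2]
bb [([0.6192, 0.2128], 0.0293, 44), ([0.6177, 0.2159], 0.0295, 103)] tool dxdy mm [0.8 0.1]
```

Call:
{"fn": "servo_tool", "kwargs": {"deltas": "0.5 1 1 15 0 0 0; 0.5 0 0 25 0 0 0; 0.5 0 0 14 0 0 0; 0.5 0 0 8 0 0 0; 0.5 0 0 5 0 0 0; 0.5 0 0 2 0 0 0; 0.5 0 0 1 0 0 0; 0.5 0 0 0 0 0 0"}}

```text
time_s: 22.65
position: [0.6202, 0.2147, 0.091]
tool_rot: [[0.087, 0.996, 0.001], [0.996, -0.087, 0.0], [0.0, 0.001, -1.0]]
ft_force: [-0.5, -0.1, -0.5]
grip_width: 0.0612
gripper_force: 44.3
```

Call:
{"fn": "servo_tool", "kwargs": {"deltas": "0.5 0 0 1 0 0 0; 0.5 0 0 1 0 0 0; 0.5 0 0 0.5 0 0 0; 0.5 0 0 0 0 0 0; 0.5 0 0 0 0 0 0"}}

```text
time_s: 23.07
position: [0.6198, 0.215, 0.0879]
tool_rot: [[0.087, 0.996, 0.0], [0.996, -0.087, 0.0], [0.0, 0.0, -1.0]]
ft_force: [0.3, 0.0, -1.8]
grip_width: 0.0613
gripper_force: 44.3
```

Call:
{"fn": "servo_tool", "kwargs": {"deltas": "0.5 0 0 1 0 0 0; 0.5 0 0 1 0 0 0; 0.5 0 0 1 0 0 0; 0.5 0 0 1 0 0 0; 0.5 0 0 0.5 0 0 0; 0.5 0 0 0 0 0 0; 0.5 0 0 0 0 0 0"}}

```text
time_s: 23.65
position: [0.62, 0.215, 0.0843]
tool_rot: [[0.087, 0.996, 0.001], [0.996, -0.087, 0.0], [0.0, 0.001, -1.0]]
ft_force: [-1.7, -1.3, 5.9]
grip_width: 0.0613
gripper_force: 44.9
```

Call:
{"fn": "servo_tool", "kwargs": {"deltas": "1 0 0 0 0 0 0; 1 0 0 0 0 0 0; 1 0 0 0 0 0 0; 1 0 0 0 0 0 0; 1 0 0 -10 0 0 0; 1 0 0 -35 0 0 0; 1 0 0 -38 0 0 0; 1 -15 0 0 0 0 0"}}

```text
time_s: 24.32
position: [0.6211, 0.2021, 0.1748]
tool_rot: [[0.084, 0.996, 0.014], [0.996, -0.084, 0.003], [0.004, 0.013, -1.0]]
ft_force: [0.7, -0.5, 1.1]
grip_width: 0.0854
gripper_force: 0.0
```

Call:
{"fn": "servo_tool", "kwargs": {"deltas": "1 -40 1 0 0 0 0; 1 -40 1 0 0 0 0; 1 -40 1 0 0 0 0; 1 -40 0 0 0 0 0; 1 -40 0 0 0 0 0; 1 -40 0 0 0 0 0; 1 -40 0 0 0 0 0; 1 -40 0 0 0 0 0"}}

```text
time_s: 24.98
position: [0.5932, -0.1211, 0.1671]
tool_rot: [[0.087, 0.996, 0.001], [0.996, -0.087, -0.0], [-0.0, 0.001, -1.0]]
ft_force: [0.4, 0.6, 0.1]
grip_width: 0.0851
gripper_force: 0.0
```

Call:
{"fn": "servo_tool", "kwargs": {"deltas": "1 -40 0 0 0 0 0; 1 -35 0 0 0 0 0; 1 0 0 0 0 0 0; 1 0 0 0 0 0 0"}}

```text
time_s: 25.32
position: [0.5868, -0.1956, 0.1666]
tool_rot: [[0.09, 0.996, 0.0], [0.996, -0.09, -0.0], [-0.0, 0.0, -1.0]]
ft_force: [-0.2, 0.3, 0.3]
grip_width: 0.0855
gripper_force: 0.0
```

```bash
python3 held.py "dict(sb=(.4905,.228,.108),bb=(.6184,.2145,.108),bB=(.587,-.194,.046))"
```

```text
tcp [ 0.5868 -0.1956  0.1666] w 0.0855 F 0.0
sb [([0.4931, 0.2278], 0.0296, 130), ([0.4915, 0.2303], 0.0295, 148)] tool dxdy mm [ 414.4 -132.3]
bb [([0.6201, 0.2138], 0.0295, 137), ([0.6183, 0.2161], 0.0297, 120)] tool dxdy mm [411.8  -4.7]
bB [([0.587, -0.194], 0, 0), ([0.5864, -0.1926], 0.0296, 89)] tool dxdy mm [ 2.9 -0.7]
```

Call:
{"fn": "servo_tool", "kwargs": {"deltas": "1 1.5 1 30 0 0 0; 1 0 0 40 0 0 0; 1 0 0 38 0 0 0; 1 0 0 22 0 0 0; 1 0 0 12 0 0 0; 1 0 0 4 0 0 0; 1 0 0 0 0 0 0; 1 0 0 0 0 0 0"}}

```text
time_s: 26.08
position: [0.589, -0.1918, 0.0214]
tool_rot: [[0.086, 0.996, 0.001], [0.996, -0.086, -0.001], [-0.001, 0.002, -1.0]]
ft_force: [0.4, 1.3, -0.1]
grip_width: 0.0853
gripper_force: 0.0
```

Call:
{"fn": "servo_tool", "kwargs": {"deltas": "0.5 0 0 0 0 0 0; 0.5 0 0 0 0 0 0; 0.5 0 0 0 0 0 0; 0.5 0 0 0 0 0 0; 0.5 0 0 0 0 0 0; 0.5 0 0 0 0 0 0"}}

```text
time_s: 26.58
position: [0.5889, -0.1925, 0.0221]
tool_rot: [[0.087, 0.996, 0.002], [0.996, -0.087, -0.001], [-0.001, 0.002, -1.0]]
ft_force: [-1.0, 1.6, 6.6]
grip_width: 0.0609
gripper_force: 42.6
```

Call:
{"fn": "servo_tool", "kwargs": {"deltas": "0.5 0 0 -20 0 0 0; 0.5 0 0 -40 0 0 0; 0.5 0 0 -40 0 0 0; 0.5 0 0 -40 0 0 0; 0.5 0 0 -15 0 0 0; 0.5 0 0 0 0 0 0; 0.5 0 0 0 0 0 0"}}

```text
time_s: 27.17
position: [0.5882, -0.1923, 0.1758]
tool_rot: [[0.087, 0.996, 0.001], [0.996, -0.087, -0.001], [-0.001, 0.001, -1.0]]
ft_force: [-0.3, -0.0, -1.9]
grip_width: 0.0611
gripper_force: 44.3
```

Call:
{"fn": "servo_tool", "kwargs": {"deltas": "0.5 40 -1 0 0 0 0; 0.5 40 -1 0 0 0 0; 0.5 40 -1 0 0 0 0; 0.5 40 -0.7 0 0 0 0; 0.5 40 0 0 0 0 0; 0.5 40 0 0 0 0 0; 0.5 40 0 0 0 0 0; 0.5 40 0 0 0 0 0"}}

```text
time_s: 27.83
position: [0.6114, 0.1286, 0.1731]
tool_rot: [[0.087, 0.996, -0.004], [0.996, -0.087, -0.0], [-0.0, -0.004, -1.0]]
ft_force: [1.4, -0.6, -0.9]
grip_width: 0.0608
gripper_force: 44.3
```

Call:
{"fn": "servo_tool", "kwargs": {"deltas": "0.5 40 0 0 0 0 0; 0.5 35 0 0 0 0 0; 0.5 14 0 0 0 0 0; 0.5 0 0 0 0 0 0; 0.5 0 0 0 0 0 0"}}

```text
time_s: 28.25
position: [0.6195, 0.2153, 0.1734]
tool_rot: [[0.086, 0.996, -0.003], [0.996, -0.086, -0.001], [-0.001, -0.003, -1.0]]
ft_force: [0.2, 0.0, -1.0]
grip_width: 0.061
gripper_force: 44.3
```

```bash
python3 held.py "dict(bb=(.6192,.2145,.108))"|grep -v top
```

```text
tcp [0.6195 0.2153 0.1734] w 0.061 F 44.3
side 0.025 (array([0.6178, 0.2134]), 0.0311, 87) tool xy off mm [-2.1 -1.5]
side 0.033 (array([0.6175, 0.2205]), 0.034, 21) tool xy off mm [ 5.  -2.4]
side 0.041 (array([0.6188, 0.2262]), 0.033, 20) tool xy off mm [10.8 -1.6]
bb [([0.6202, 0.2135], 0.0294, 49), ([0.6184, 0.2162], 0.0296, 89)] tool dxdy mm [-0.5 -0.2]
```

Call:
{"fn": "servo_tool", "kwargs": {"deltas": "0.5 1.4 0.6 10 0 0 0; 0.5 0 0 20 0 0 0; 0.5 0 0 12 0 0 0; 0.5 0 0 7 0 0 0; 0.5 0 0 4 0 0 0; 0.5 0 0 2 0 0 0; 0.5 0 0 1 0 0 0; 0.5 0 0 0 0 0 0"}}

```text
time_s: 29.02
position: [0.6211, 0.2166, 0.1197]
tool_rot: [[0.087, 0.996, 0.001], [0.996, -0.087, 0.0], [0.0, 0.001, -1.0]]
ft_force: [-0.4, -1.1, -0.6]
grip_width: 0.0607
gripper_force: 44.2
```

Call:
{"fn": "servo_tool", "kwargs": {"deltas": "0.5 0 0 1 0 0 0; 0.5 0 0 1 0 0 0; 0.5 0 0 1 0 0 0; 0.5 0 0 0 0 0 0; 0.5 0 0 0 0 0 0"}}

```text
time_s: 29.43
position: [0.6208, 0.2168, 0.1163]
tool_rot: [[0.087, 0.996, 0.0], [0.996, -0.087, 0.0], [0.0, 0.0, -1.0]]
ft_force: [0.1, -0.2, -1.9]
grip_width: 0.0611
gripper_force: 44.2
```

Call:
{"fn": "servo_tool", "kwargs": {"deltas": "0.5 0 0 1.5 0 0 0; 0.5 0 0 1.5 0 0 0; 0.5 0 0 1 0 0 0; 0.5 0 0 1 0 0 0; 0.5 0 0 1 0 0 0; 0.5 0 0 0.5 0 0 0; 0.5 0 0 0 0 0 0; 0.5 0 0 0 0 0 0"}}

```text
time_s: 30.1
position: [0.6209, 0.2168, 0.1101]
tool_rot: [[0.087, 0.996, 0.0], [0.996, -0.087, 0.0], [0.0, 0.0, -1.0]]
ft_force: [-1.4, -0.5, 2.5]
grip_width: 0.0612
gripper_force: 44.5
```

Blue stack seated. Release, rise and retreat in front of the handle, then look.

Call:
{"fn": "servo_tool", "kwargs": {"deltas": "1 0 0 0 0 0 0; 1 0 0 0 0 0 0; 1 0 0 0 0 0 0; 1 0 0 0 0 0 0; 1 0 0 -10 0 0 0; 1 0 0 -25 0 0 0; 1 0 0 -30 0 0 0; 1 0 0 -5 0 0 0"}}

```text
time_s: 30.77
position: [0.6225, 0.217, 0.1859]
tool_rot: [[0.087, 0.996, 0.009], [0.996, -0.087, 0.001], [0.002, 0.009, -1.0]]
ft_force: [0.3, -0.5, 1.1]
grip_width: 0.0855
gripper_force: 0.0
```

Call:
{"fn": "servo_tool", "kwargs": {"deltas": "0 -32 -15 0 0 0 0; 0 -32 -15 0 0 0 0; 0 -32 -15 0 0 0 0; 0 -32 -15 0 0 0 0; 0 -32 -14 0 0 0 0; 0 0 0 0 0 0 0; 0 0 0 0 0 0 0"}}

```text
time_s: 31.35
position: [0.5331, 0.0626, 0.1807]
tool_rot: [[0.089, 0.996, 0.001], [0.996, -0.089, -0.0], [0.0, 0.001, -1.0]]
ft_force: [0.1, 1.2, 0.6]
grip_width: 0.0006
gripper_force: 0.0
```

```bash
python3 held.py "dict(sb=(.4922,.229,.108),bb=(.6192,.2145,.134),p=(.668,-.28,.046),y=(.473,-.185,.046))"|grep -v -E "^(top|side)"
python3 - <<'E'
from h import *
x=np.array([.087,.996]);y=np.array([.996,-.087])
for n in('top','side'):
    p=env.get_image(n);w=cloud(p);X=w[...,:2]@x;Y=w[...,:2]@y
    for z in(.034,.038):
        m=(np.abs(w[...,2]-z)<.004)&(X>.13)&(X<.19)&(abs(Y-.525)<.075);q=np.c_[X[m],Y[m]]; print(n,z,len(q),np.round(np.percentile(q,[2,50,98],0),4).tolist() if len(q) else 0)
    m=(np.abs(w[...,2]-.057)<.004)&(X>.17)&(X<.24)&(abs(Y-.54)<.15);q=np.c_[X[m],Y[m]];print('front top',np.round(np.percentile(q,[2,50,98],0),4).tolist())
    s=env.spot_point('drawer_handle',p); print([(np.round(r:=ray(p,d['uv'],.034)[:2],4),np.round([r@x,r@y],4)) for d in s[:1]])
E
```

```text
tcp [0.5331 0.0626 0.1807] w 0.0006 F 0.0
sb [([0.493, 0.2279], 0.0295, 78), ([0.4914, 0.2301], 0.0296, 135)] tool dxdy mm [162.  -55.6]
bb [([0.621, 0.2141], 0.0296, 98), ([0.6191, 0.2162], 0.0297, 134)] tool dxdy mm [159.7  73. ]
p [([0.6691, -0.2811], 0.0297, 123), ([0.6676, -0.2783], 0.0295, 69)] tool dxdy mm [-328.9  165.4]
y [([0.4735, -0.1865], 0.0296, 112), ([0.4714, -0.1842], 0.0296, 85)] tool dxdy mm [-252.4  -38.2]
top 0.034 48 [[0.1639, 0.4802], [0.1711, 0.4915], [0.1879, 0.5134]]
top 0.038 93 [[0.164, 0.48], [0.1702, 0.4922], [0.1875, 0.5133]]
front top [[0.204, 0.4621], [0.2109, 0.4993], [0.2208, 0.6668]]
[(array([0.5408, 0.1301]), array([0.1767, 0.5273]))]
side 0.034 103 [[0.1646, 0.4775], [0.1737, 0.53], [0.1873, 0.5811]]
side 0.038 147 [[0.1657, 0.48], [0.173, 0.5314], [0.1882, 0.5819]]
front top [[0.2059, 0.3986], [0.2154, 0.5145], [0.2257, 0.662]]
[(array([0.5423, 0.1264]), array([0.173 , 0.5291]))]
```

View pics/cur_side.png

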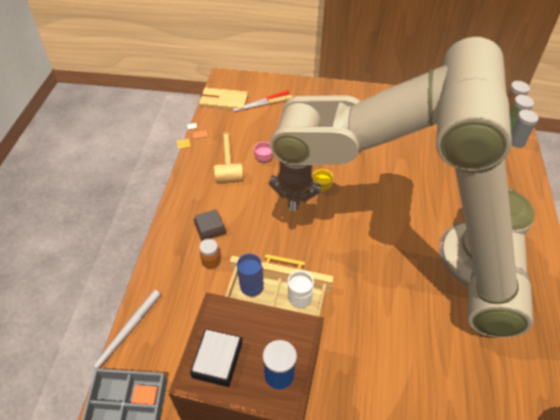

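The picture shows both stacks upright in the drawer, blue at (251,275) and silver at (300,289), with the handle bar at (285,261) clear. I'll lower the shut fingers in front of the bar, tilt the body away from the caddy and push.

Call:
{"fn": "servo_tool", "kwargs": {"deltas": "0 0 5 20 0 0 0; 0 0 0 40 0 0 0; 0 0 0 40 0 0 0; 0 0 0 35 0 0 0; 0 0 0 16 0 0 0; 0 0 0 5 0 0 0; 0 0 0 0 0 0.12 0; 0 0 0 0 0 0.12 0"}}

```text
time_s: 32.32
position: [0.5393, 0.0651, 0.0248]
tool_rot: [[0.08, 0.997, 0.024], [0.967, -0.083, 0.241], [0.243, 0.004, -0.97]]
ft_force: [0.1, -0.0, -0.3]
grip_width: -0.0003
gripper_force: 0.0
```

Call:
{"fn": "servo_tool", "kwargs": {"deltas": "0 19 0 5 0 0 0; 0 10 0 2.5 0 0 0; 0 5 0 1.2 0 0 0; 0 5 0 1.2 0 0 0; 0 0 0 0 0 0 0"}}

```text
time_s: 32.73
position: [0.5417, 0.105, 0.0239]
tool_rot: [[0.082, 0.996, 0.021], [0.968, -0.084, 0.236], [0.237, 0.001, -0.971]]
ft_force: [0.9, -0.5, 0.3]
grip_width: 0.0
gripper_force: 0.0
```

Call:
{"fn": "servo_tool", "kwargs": {"deltas": "0 3 0 0.7 0 0 0; 0 4 0 1 0 0 0; 0 6 0 1.5 0 0 0; 0 8 0 2 0 0 0; 0 8 0 2 0 0 0; 0 8 0 2 0 0 0; 0 8 0 2 0 0 0; 0 8 0 2 0 0 0"}}

```text
time_s: 33.4
position: [0.5466, 0.1588, 0.0233]
tool_rot: [[0.084, 0.996, 0.021], [0.968, -0.087, 0.237], [0.238, 0.0, -0.971]]
ft_force: [0.2, -2.8, 0.9]
grip_width: 0.0
gripper_force: 1.1
```

Call:
{"fn": "servo_tool", "kwargs": {"deltas": "0 8 0 2 0 0 0; 0 8 0 2 0 0 0; 0 8 0 2 0 0 0; 0 8 0 2 0 0 0; 0 8 0 2 0 0 0; 0 8 0 2 0 0 0; 0 8 0 2 0 0 0; 0 8 0 2 0 0 0"}}

```text
time_s: 34.07
position: [0.5521, 0.2244, 0.0228]
tool_rot: [[0.084, 0.996, 0.02], [0.968, -0.087, 0.237], [0.238, -0.0, -0.971]]
ft_force: [0.6, -1.8, 1.5]
grip_width: 0.0002
gripper_force: 1.1
```

```bash
python3 - <<'E'
from h import *
x=np.array([.087,.996]);o=env.observe();print(np.array(o['position'][:2])@x,o['ft_force'])
p=env.get_image('side');cv2.imwrite('pics/push.png',cv2.resize(p['img'][200:420,160:400,::-1],None,fx=2.5,fy=2.5))
E
```

```text
0.271518549182483 [ 0.58710392 -1.80973833  1.52527964]
```

View pics/push.png

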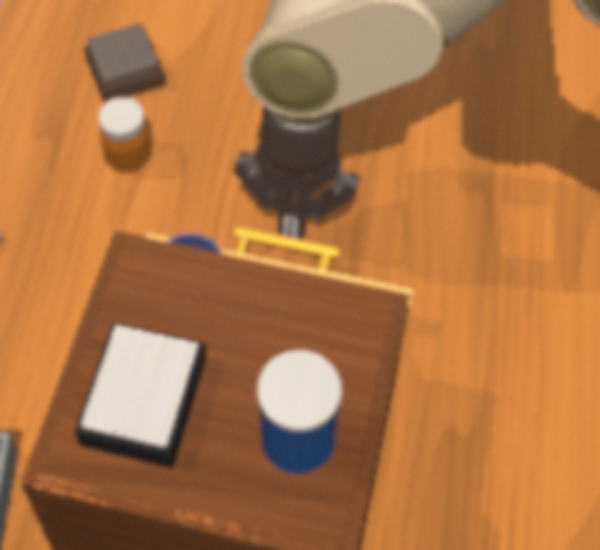

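The drawer is sliding in, with the bar at crop (285,243) and the blue stack's rim passing under the roof at (195,243). I'll keep pushing and slow down near the stop.

Call:
{"fn": "servo_tool", "kwargs": {"deltas": "0 8 0 2 0 0 0; 0 8 0 2 0 0 0; 0 8 0 2 0 0 0; 0 8 0 2 0 0 0; 0 6 0 1.5 0 0 0; 0 5 0 1.2 0 0 0; 0 4 0 1 0 0 0; 0 3 0 0.7 0 0 0"}}

```text
time_s: 34.78
position: [0.5563, 0.2716, 0.0225]
tool_rot: [[0.083, 0.996, 0.019], [0.97, -0.085, 0.23], [0.23, -0.001, -0.973]]
ft_force: [-7.2, -42.3, 14.5]
grip_width: -0.0002
gripper_force: 19.1
```

Call:
{"fn": "servo_tool", "kwargs": {"deltas": "0 3 0 0.7 0 0 0; 0 3 0 0.7 0 0 0; 0 3 0 0.7 0 0 0; 0 0 0 0 0 0 0"}}

```text
time_s: 35.12
position: [0.5564, 0.2721, 0.0225]
tool_rot: [[0.084, 0.996, 0.015], [0.972, -0.085, 0.217], [0.217, -0.004, -0.976]]
ft_force: [-15.9, -78.2, 25.8]
grip_width: 0.0002
gripper_force: 36.2
```

High force: back off and look.

Call:
{"fn": "servo_tool", "kwargs": {"deltas": "0 -10 0 -2.5 0 0 0; 0 -10 0 -2.5 0 0 0; 0 -20 0 -5 0 0 0; 0 -20 0 -5 0 0 0; 0 -20 0 -5 0 0 0; 0 -20 0 -5 0 0 0; 0 0 0 0 0 0 0"}}

```text
time_s: 35.7
position: [0.5488, 0.1791, 0.0233]
tool_rot: [[0.087, 0.996, 0.021], [0.967, -0.089, 0.237], [0.238, 0.0, -0.971]]
ft_force: [-0.0, 0.2, -0.2]
grip_width: -0.0001
gripper_force: 0.0
```

```bash
python3 - <<'E'
from h import *
x=np.array([.087,.996]);y=np.array([.996,-.087])
T=env.get_image('top');S=env.get_image('side')
for p in(T,S):
    w=cloud(p);X=w[...,:2]@x;Y=w[...,:2]@y
    for nm,z,a,b in(('bar',.038,.27,.375),('front',.057,.34,.42)):
        m=(np.abs(w[...,2]-z)<.005)&(X>a)&(X<b)&(abs(Y-.53)<.13);q=np.c_[X[m],Y[m]];print(nm,len(q),np.round(np.percentile(q,[2,25,50,75,98],0),4).tolist() if len(q) else 0)
a=cv2.resize(T['img'][130:300,90:290,::-1],(400,340));b=cv2.resize(S['img'][200:370,190:390,::-1],(400,340))
cv2.imwrite('pics/home.png',np.hstack([a,b]))
E
```

```text
bar 419 [[0.3272, 0.4124], [0.3316, 0.4917], [0.338, 0.5306], [0.3656, 0.5716], [0.3688, 0.6448]]
front 1003 [[0.3654, 0.4048], [0.3695, 0.4618], [0.3751, 0.5242], [0.3808, 0.5918], [0.4108, 0.656]]
bar 0 0
front 0 0
```

View pics/home.png

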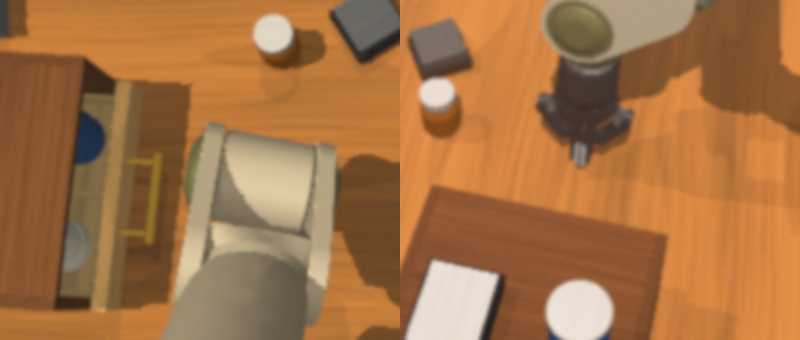

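The drawer's front outer face now measures 0.366 in caddy axes. That puts it 18 mm (the panel's thickness) off the caddy front at 0.383, so it sits against its stop: the drawer is home. Next is the dimmer: straighten, rise and travel.

Call:
{"fn": "servo_tool", "kwargs": {"deltas": "0 0 0 0 0 -0.12 0; 0 0 0 0 0 -0.12 0; 0 0 0 -30 0 0 0; 0 0 0 -40 0 0 0; 0 0 0 -40 0 0 0; 0 -20 -2 0 0 0 0; 0 -40 -4 0 0 0 0; 0 -40 -4 0 0 0 0"}}

```text
time_s: 36.47
position: [0.5298, 0.0837, 0.134]
tool_rot: [[0.083, 0.997, 0.002], [0.997, -0.083, 0.0], [0.001, 0.002, -1.0]]
ft_force: [0.9, -0.5, 0.1]
grip_width: -0.0002
gripper_force: 0.0
```

Call:
{"fn": "servo_tool", "kwargs": {"deltas": "0 -40 -4 0 0 0 0; 0 -40 -4 0 0 0 0; 0 -40 -4 0 0 0 0; 0 -40 -4 0 0 0 0; 0 -40 -4 0 0 0 0; 0 -40 -4 0 0 0 0; 0 -40 -4 0 0 0 0; 0 -40 -4 0 0 0 0"}}

```text
time_s: 37.13
position: [0.4704, -0.2343, 0.1335]
tool_rot: [[0.086, 0.996, 0.001], [0.996, -0.086, 0.0], [0.0, 0.001, -1.0]]
ft_force: [0.9, -0.4, 0.8]
grip_width: -0.0001
gripper_force: 0.0
```

Call:
{"fn": "servo_tool", "kwargs": {"deltas": "0.6 -40 -4 0 0 0 0.12; 0.6 0 0 0 0 0 0.12; 0.6 0 0 0 0 0 0.12; 0.6 0 0 0 0 0 0.12; 0.6 0 0 0 0 0 0.12; 0.6 0 0 0 0 0 0.12; 0.6 0 0 0 0 0 0.12; 0.6 0 0 0 0 0 0.12"}}

```text
time_s: 37.8
position: [0.4637, -0.2719, 0.1334]
tool_rot: [[0.868, 0.496, 0.001], [0.496, -0.868, 0.0], [0.001, 0.0, -1.0]]
ft_force: [0.0, 0.0, 0.3]
grip_width: 0.0513
gripper_force: 0.0
```

```bash
cat > knob.py <<'E'
from h import *
o=env.observe();t=np.array(o['position']);R=np.array(o['tool_rot']);print('q',np.round(o['q'],1),'tcp',np.round(t,4))
for n in('top','side'):
    p=env.get_image(n);w=cloud(p);i=p['img'].astype(int)
    near=np.hypot(w[...,0]-.441,w[...,1]+.378)<.05
    red=near&(i[...,0]>110)&(i[...,1]<80)&(i[...,2]<80)
    for lo,hi in((.036,.05),):
        q=w[red&(w[...,2]>lo)&(w[...,2]<hi)][:,:2]
        if len(q)<6: print(n,'few');continue
        r=cv2.minAreaRect((q*1000).astype(np.float32)); c,ax=cv2.PCACompute(q,mean=None)
        print(n,len(q),'rect',np.round(r[0],1),np.round(r[1],1),round(r[2],1),'pca ang',round(np.degrees(np.arctan2(ax[0,1],ax[0,0])),1))
    g=near&(w[...,2]>.004)&(w[...,2]<.05);
    if g.sum()>20: print(n,'base circle',np.round(np.array(cv2.minEnclosingCircle((w[g][:,:2]*1000).astype(np.float32))[0]),1),cv2.minEnclosingCircle((w[g][:,:2]*1000).astype(np.float32))[1], 'z pct',np.round(np.percentile(w[g][:,2],[10,50,90]),3))
E
python3 knob.py
```

```text
q [-43.   25.9  85.3   0.   68.9  17.2] tcp [ 0.4637 -0.2719  0.1334]
top few
top base circle [ 411.3 -377.5] 26.87795066833496 z pct [0.005 0.006 0.009]
side 9 rect [ 445.2 -382.2] [ 8.8 38.8] 86.5 pca ang 2.4
side base circle [ 440.5 -378.6] 48.78339767456055 z pct [0.005 0.009 0.029]
```

The arm hides the knob, so I'll step aside briefly to measure it.

Call:
{"fn": "servo_tool", "kwargs": {"deltas": "0.6 18 -32 0 0 0 0; 0.6 18 -32 0 0 0 0; 0.6 18 -32 0 0 0 0; 0.6 18 -32 0 0 0 0; 0.6 18 -32 0 0 0 0; 0.6 0 0 0 0 0 0"}}

```text
time_s: 38.4
position: [0.4599, -0.0835, 0.1335]
tool_rot: [[0.861, 0.509, -0.001], [0.509, -0.861, 0.002], [0.0, -0.002, -1.0]]
ft_force: [-0.1, 0.1, -0.9]
grip_width: 0.0513
gripper_force: 0.0
```

```bash
python3 knob.py; python3 - <<'E'
from h import *
x=np.array([.087,.996]);y=np.array([.996,-.087])
I=[]
for n in('top','side'):
    p=env.get_image(n);w=cloud(p);X=w[...,:2]@x;Y=w[...,:2]@y
    m=(np.abs(w[...,2]-.057)<.004)&(X>.34)&(X<.40)&(abs(Y-.53)<.11);q=X[m];print('front',len(q),np.round(np.percentile(q,[1,5,25,50,75,95]),4) if len(q) else 0)
    u,v=(455,270) if n=='top' else (337,140)
    I.append(cv2.resize(p['img'][v-25:v+25,u-30:u+30,::-1],(390,325),interpolation=cv2.INTER_CUBIC))
cv2.imwrite('pics/knob.png',np.hstack(I))
E
```

```text
q [-24.9  19.7  96.    0.1  64.4  34.5] tcp [ 0.4599 -0.0835  0.1335]
top 98 rect [ 443.6 -380.2] [40.4 15.3] 22.6 pca ang 28.0
top base circle [ 440.6 -379.2] 46.185218811035156 z pct [0.005 0.011 0.044]
side few
front 715 [0.365  0.3658 0.3691 0.3742 0.3791 0.3828]
front 0 0
```

View pics/knob.png

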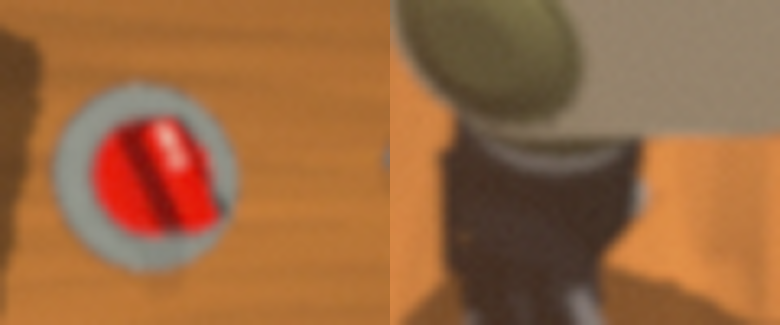

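The knob's bar runs at about 25° in world axes, centred at (0.443, -0.379). The front panel spans 0.365–0.383, so the drawer is confirmed home. Approach the knob.

Call:
{"fn": "servo_tool", "kwargs": {"deltas": "0.5 0 0 0 0 0 0.098; 0.5 -17.5 32.5 0 0 0 0; 0.5 -17.5 32.5 0 0 0 0; 0.5 -17.5 32.5 0 0 0 0; 0.5 -17.5 32.5 0 0 0 0; 0.5 -17.5 32.5 0 0 0 0; 0.5 -17.5 32.5 0 0 0 0; 0.5 -17.5 32.5 0 0 0 0"}}

```text
time_s: 39.27
position: [0.442, -0.3503, 0.1332]
tool_rot: [[0.911, 0.412, 0.0], [0.412, -0.911, -0.0], [0.0, 0.0, -1.0]]
ft_force: [0.6, 0.9, -0.5]
grip_width: 0.0429
gripper_force: 0.0
```

Call:
{"fn": "servo_tool", "kwargs": {"deltas": "0.5 -17.5 32.5 0 0 0 0; 0.5 0 0 35 0 0 0; 0.5 0 0 30 0 0 0; 0.5 0 0 0 0 0 0; 0.5 0 0 0 0 0 0"}}

```text
time_s: 39.68
position: [0.4397, -0.3845, 0.0676]
tool_rot: [[0.911, 0.412, -0.002], [0.412, -0.911, 0.002], [-0.001, -0.003, -1.0]]
ft_force: [0.3, 0.4, 0.2]
grip_width: 0.0429
gripper_force: 0.0
```

Call:
{"fn": "servo_tool", "kwargs": {"deltas": "0.5 5 -3.8 10 0 0 0; 0.5 0 0 15 0 0 0; 0.5 0 0 10 0 0 0; 0.5 0 0 6 0 0 0; 0.5 0 0 4 0 0 0; 0.5 0 0 0 0 0 0; 0.5 0 0 0 0 0 0"}}

```text
time_s: 40.27
position: [0.4437, -0.3786, 0.0238]
tool_rot: [[0.911, 0.413, 0.0], [0.413, -0.911, -0.001], [0.0, 0.001, -1.0]]
ft_force: [-0.2, 0.5, 0.7]
grip_width: 0.0429
gripper_force: 0.0
```

Call:
{"fn": "servo_tool", "kwargs": {"deltas": "0 0 0 0 0 0 0; 0 0 0 0 0 0 0; 0 0 0 0 0 0 0; 0 0 0 0 0 0 0; 0 0 0 0 0 0 0; 0 0 0 0 0 0 0", "newtons": 30}}

```text
time_s: 40.77
position: [0.4448, -0.3802, 0.0243]
tool_rot: [[0.911, 0.413, 0.004], [0.413, -0.911, -0.004], [0.001, 0.006, -1.0]]
ft_force: [5.0, -5.7, -0.4]
grip_width: 0.0132
gripper_force: 34.2
```

```bash
python3 -c "
from rig import env;import numpy as np
o=env.observe();print(np.round(o['q'],1),o['wrist_torque'],o['ft_force'])"
```

```text
[-52.1  37.7  84.2   0.   57.7  13.5] [-0.6368863  -0.67611687  0.11622329] [ 5.00490512 -5.66753619 -0.42613476]
```

Call:
{"fn": "servo_tool", "kwargs": {"deltas": "0 0 1.2 0 0 0 0; 0 0 0 0 0 0 -0.08; 0 0 0 0 0 0 -0.1; 0 0 0 0 0 0 -0.1; 0 0 0 0 0 0 -0.1; 0 0 0 0 0 0 -0.1; 0 0 0 0 0 0 -0.1; 0 0 0 0 0 0 0"}}

```text
time_s: 41.43
position: [0.444, -0.3794, 0.0243]
tool_rot: [[0.531, 0.847, 0.0], [0.847, -0.531, -0.0], [-0.0, 0.0, -1.0]]
ft_force: [-0.1, 2.0, 7.3]
grip_width: 0.013
gripper_force: 35.3
```

```bash
python3 -c "
from rig import env;import numpy as np
o=env.observe();print(np.round(o['q'],1),o['wrist_torque'],o['ft_force'],o['grip_width'])"
```

```text
[-52.1  37.7  84.2  -0.   58.  -20.1] [ 0.39627174  0.2677467  -0.03538613] [-0.08787526  1.95922749  7.33961636] 0.01302948706577942
```

Call:
{"fn": "servo_tool", "kwargs": {"deltas": "0 0 0 0 0 0 -0.1; 0 0 0 0 0 0 -0.1; 0 0 0 0 0 0 -0.1; 0 0 0 0 0 0 -0.1; 0 0 0 0 0 0 -0.1; 0 0 0 0 0 0 -0.1; 0 0 0 0 0 0 0"}}

```text
time_s: 42.02
position: [0.4427, -0.3791, 0.0243]
tool_rot: [[-0.041, 0.999, -0.003], [0.999, 0.041, 0.001], [0.001, -0.003, -1.0]]
ft_force: [-7.7, 3.3, 10.5]
grip_width: 0.013
gripper_force: 35.8
```

```bash
cat > t.py <<'E'
from rig import env;import numpy as np
o=env.observe();R=np.array(o['tool_rot']);print(np.round(o['q'],1),'tz',round(float(o['wrist_torque'][2]),3),np.round(o['ft_force'],1),round(o['grip_width'],4),'psi',round(float(np.degrees(np.arctan2(R[1,1],R[0,1]))),1))
E
python3 t.py
```

```text
[-52.2  37.7  84.3  -0.1  58.1 -54.4] tz 0.019 [-7.7  3.3 10.5] 0.013 psi 2.3
```

Call:
{"fn": "servo_tool", "kwargs": {"deltas": "0 0 -1 -0.7 0 0 -0.1; 0 0 0 0 0 0 -0.1; 0 0 0 0 0 0 -0.1; 0 0 0 0 0 0 -0.1; 0 0 0 0 0 0 -0.1; 0 0 0 0 0 0 -0.1; 0 0 0 0 0 0 0"}}

```text
time_s: 42.6
position: [0.4414, -0.3796, 0.0243]
tool_rot: [[-0.598, 0.802, -0.003], [0.802, 0.598, 0.0], [0.002, -0.002, -1.0]]
ft_force: [-6.4, -1.6, 4.2]
grip_width: 0.0131
gripper_force: 34.9
```

```bash
python3 t.py
```

```text
[-52.3  37.7  84.4  -0.2  58.1 -88.9] tz 0.061 [-6.4 -1.6  4.2] 0.0131 psi 36.7
```

Call:
{"fn": "servo_tool", "kwargs": {"deltas": "0 0 -1 0 0 0 -0.1; 0 0 0 0 0 0 -0.1; 0 0 0 0 0 0 -0.1; 0 0 0 0 0 0 -0.1; 0 0 0 0 0 0 -0.1; 0 0 0 0 0 0 -0.1; 0 0 0 0 0 0 0"}}

```text
time_s: 43.18
position: [0.4407, -0.3807, 0.0243]
tool_rot: [[-0.946, 0.324, -0.003], [0.324, 0.946, -0.001], [0.003, -0.002, -1.0]]
ft_force: [-8.2, -2.6, 2.0]
grip_width: 0.0133
gripper_force: 34.8
```

```bash
python3 t.py
```

```text
[ -52.4   37.7   84.4   -0.2   58.  -123.4] tz 0.014 [-8.2 -2.6  2. ] 0.0133 psi 71.1
```

Call:
{"fn": "servo_tool", "kwargs": {"deltas": "0 1 -0.5 0 0 0 -0.1; 0 0 0 0 0 0 -0.1; 0 0 0 0 0 0 -0.1; 0 0 0 0 0 0 -0.1; 0 0 0 0 0 0 -0.1; 0 0 0 0 0 0 -0.08; 0 0 0 0 0 0 0"}}

```text
time_s: 43.77
position: [0.4409, -0.381, 0.0247]
tool_rot: [[-0.976, -0.217, 0.007], [-0.217, 0.976, 0.004], [-0.007, 0.003, -1.0]]
ft_force: [-5.2, -0.3, 3.8]
grip_width: 0.0135
gripper_force: 396.4
```

```bash
python3 t.py
```

```text
[ -52.7   37.6   84.5    0.5   57.9 -155.5] tz -12.239 [-5.2 -0.3  3.8] 0.0135 psi 102.5
```

The end stop is reached, with torque at 12 N m. Ease the wind-up, then open.

Call:
{"fn": "servo_tool", "kwargs": {"deltas": "0 0 0 0 0 0 0.015; 0 0 0 0 0 0 0.01; 0 0 0 0 0 0 0"}}

```text
time_s: 44.02
position: [0.4409, -0.3811, 0.0247]
tool_rot: [[-0.98, -0.201, 0.004], [-0.201, 0.98, 0.002], [-0.004, 0.001, -1.0]]
ft_force: [-5.3, -0.1, 6.5]
grip_width: 0.0135
gripper_force: 381.9
```

```bash
python3 t.py
```

```text
[ -52.6   37.6   84.5    0.3   57.9 -154.3] tz -11.864 [-5.3 -0.1  6.5] 0.0135 psi 101.6
```

Call:
{"fn": "servo_tool", "kwargs": {"deltas": "0 0 0 0 0 0 0.03; 0 0 0 0 0 0 0.03; 0 0 0 0 0 0 0"}}

```text
time_s: 44.27
position: [0.4409, -0.3811, 0.0246]
tool_rot: [[-0.989, -0.148, 0.002], [-0.148, 0.989, 0.0], [-0.002, -0.0, -1.0]]
ft_force: [-6.0, -1.6, 4.3]
grip_width: 0.0138
gripper_force: 325.7
```

```bash
python3 t.py
```

```text
[-5.250e+01  3.760e+01  8.450e+01  1.000e-01  5.790e+01 -1.511e+02] tz -9.987 [-6.  -1.6  4.3] 0.0138 psi 98.5
```

Call:
{"fn": "servo_tool", "kwargs": {"deltas": "0 0 0 0 0 0 0.05; 0 0 0 0 0 0 0.05; 0 0 0 0 0 0 0.05; 0 0 0 0 0 0 0.05; 0 0 0 0 0 0 0"}}

```text
time_s: 44.68
position: [0.4408, -0.381, 0.0243]
tool_rot: [[-0.999, 0.04, -0.001], [0.04, 0.999, -0.002], [0.001, -0.002, -1.0]]
ft_force: [-5.9, -2.8, 2.9]
grip_width: 0.0134
gripper_force: 169.1
```

```bash
python3 t.py
```

```text
[-5.240e+01  3.760e+01  8.450e+01 -1.000e-01  5.780e+01 -1.401e+02] tz -4.69 [-5.9 -2.8  2.9] 0.0134 psi 87.7
```

Call:
{"fn": "servo_tool", "kwargs": {"deltas": "0 0 0 0 0 0 0.05; 0 0 0 0 0 0 0.05; 0 0 0 0 0 0 0.03; 0 0 0 0 0 0 0"}}

```text
time_s: 45.02
position: [0.4407, -0.381, 0.0242]
tool_rot: [[-0.987, 0.162, -0.003], [0.162, 0.987, -0.003], [0.002, -0.004, -1.0]]
ft_force: [-5.4, -3.8, 1.6]
grip_width: 0.0138
gripper_force: 92.8
```

```bash
python3 t.py
```

```text
[ -52.4   37.6   84.5   -0.3   57.8 -132.9] tz -2.021 [-5.4 -3.8  1.6] 0.0138 psi 80.7
```

Call:
{"fn": "servo_tool", "kwargs": {"deltas": "0 0 0 0 0 0 0.04; 0.5 0 0 0 0 0 0; 0.5 0 0 0 0 0 0; 0.5 0 0 0 0 0 0; 0.5 0 0 -20 0 0 0; 0.5 0 0 -40 0 0 0; 0.5 0 0 -40 0 0 0; 0.5 0 0 0 0 0 0"}}

```text
time_s: 45.68
position: [0.4432, -0.3824, 0.1314]
tool_rot: [[-0.979, 0.204, 0.007], [0.204, 0.979, -0.011], [-0.009, -0.009, -1.0]]
ft_force: [0.3, -0.4, 1.2]
grip_width: 0.0423
gripper_force: 0.0
```

Call:
{"fn": "servo_tool", "kwargs": {"deltas": "0.5 0 40 0 0 0 0; 0.5 0 40 0 0 0 0; 0.5 0 40 0 0 0 0; 0.5 0 40 0 0 0 0; 0.5 0 40 0 0 0 0; 0.5 0 0 0 0 0 0"}}

```text
time_s: 46.18
position: [0.4832, -0.1784, 0.124]
tool_rot: [[-0.98, 0.199, -0.001], [0.199, 0.98, 0.001], [0.002, 0.001, -1.0]]
ft_force: [0.4, -0.3, 0.3]
grip_width: 0.0426
gripper_force: 0.0
```

```bash
python3 knob.py; python3 - <<'E'
from h import *
p=env.get_image('top'); cv2.imwrite('pics/end.png',p['img'][...,::-1])
E
```

```text
q [ -33.5   24.6   89.4    0.    66.1 -112. ] tcp [ 0.4832 -0.1784  0.124 ]
top 87 rect [ 442.7 -381.4] [14.1 40.3] 75.9 pca ang -17.1
top base circle [ 433.6 -382.6] 48.17057418823242 z pct [0.005 0.012 0.044]
side 42 rect [ 443.1 -377.2] [16.3 36.2] 69.9 pca ang -17.9
side base circle [ 433.  -376.5] 47.79457473754883 z pct [0.005 0.015 0.042]
```

View pics/end.png

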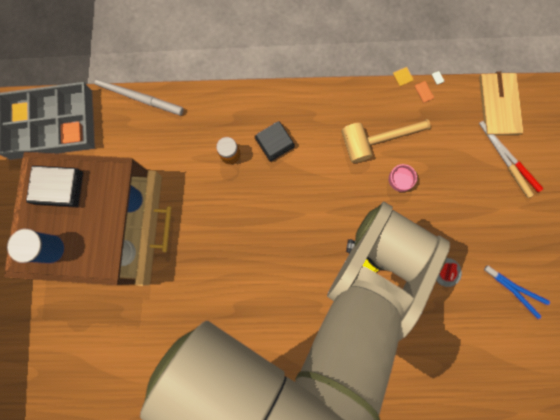

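The end picture shows only pink (403,178) left on the bench, with yellow (370,265) under the arm. The drawer front is at (150,230), with both rims visible behind it, and the knob is at (450,271). The bar reads about 163°, against a stop estimate of about 165°. I'll regrip once to be sure it sits on the stop.

Call:
{"fn": "servo_tool", "kwargs": {"deltas": "0.5 0 -40 0 0 0 0; 0.5 0 -40 0 0 0 0; 0.5 0 -40 0 0 0 0; 0.5 0 -40 0 0 0 0; 0.5 0 -40 0 0 0 -0.05; 0.5 0 0 0 0 0 0; 0.5 0 0 0 0 0 0"}}

```text
time_s: 46.92
position: [0.4395, -0.3834, 0.1234]
tool_rot: [[-0.987, 0.163, -0.001], [0.163, 0.987, -0.0], [0.001, -0.0, -1.0]]
ft_force: [0.2, 0.3, 1.3]
grip_width: 0.0426
gripper_force: 0.0
```

Call:
{"fn": "servo_tool", "kwargs": {"deltas": "0.5 0 0 30 0 0 0; 0.5 0 0 35 0 0 0; 0.5 0 0 20 0 0 0; 0.5 0 0 10 0 0 0; 0.5 0 0 3 0 0 0; 0.5 0 0 0 0 0 0; 0.5 0 0 0 0 0 0"}}

```text
time_s: 47.5
position: [0.4416, -0.3808, 0.0273]
tool_rot: [[-0.987, 0.16, 0.001], [0.16, 0.987, -0.002], [-0.002, -0.002, -1.0]]
ft_force: [0.3, -1.2, 0.1]
grip_width: 0.0428
gripper_force: 0.0
```

Call:
{"fn": "servo_tool", "kwargs": {"deltas": "0 -1 0 1 0 0 0; 0 0 0 0 0 0 0; 0 0 0 0 0 0 0; 0 0 0 0 0 0 0; 0 0 0 0 0 0 0; 0 0 0 0 0 0 0", "newtons": 20}}

```text
time_s: 48.0
position: [0.4425, -0.3813, 0.0261]
tool_rot: [[-0.987, 0.161, 0.002], [0.161, 0.987, -0.002], [-0.002, -0.002, -1.0]]
ft_force: [0.3, -2.5, 6.0]
grip_width: 0.0159
gripper_force: 19.0
```

```bash
python3 t.py
```

```text
[ -52.4   37.6   84.2   -0.    58.1 -133.1] tz -0.332 [ 0.3 -2.5  6. ] 0.0159 psi 80.8
```

The grip stays wide (15.9 mm against 13.2 mm) with a reaction torque, so the bar is on its stop. Open, lift, do a last check and hand in.

Call:
{"fn": "servo_tool", "kwargs": {"deltas": "0.5 0 0 0 0 0 0; 0.5 0 0 0 0 0 0; 0.5 0 0 0 0 0 0; 0.5 0 0 -20 0 0 0; 0.5 0 0 -40 0 0 0; 0.5 0 0 -40 0 0 0; 0.5 0 0 0 0 0 0; 0.5 0 0 0 0 0 0"}}

```text
time_s: 48.67
position: [0.4426, -0.3809, 0.127]
tool_rot: [[-0.987, 0.16, 0.003], [0.16, 0.987, -0.003], [-0.003, -0.003, -1.0]]
ft_force: [-1.0, 0.0, -0.7]
grip_width: 0.0428
gripper_force: 0.0
```

Call:
{"fn": "servo_tool", "kwargs": {"deltas": "0.5 0 40 0 0 0 0; 0.5 0 40 0 0 0 0; 0.5 0 40 0 0 0 0; 0.5 0 40 0 0 0 0; 0.5 0 40 0 0 0 0; 0.5 0 0 0 0 0 0; 0.5 0 0 0 0 0 0"}}

```text
time_s: 49.25
position: [0.4737, -0.1809, 0.124]
tool_rot: [[-0.988, 0.157, -0.002], [0.157, 0.988, 0.001], [0.002, 0.001, -1.0]]
ft_force: [-0.1, -1.0, 0.6]
grip_width: 0.0425
gripper_force: 0.0
```

```bash
python3 knob.py; python3 - <<'E'
from h import *
p=env.get_image('top'); w=cloud(p); x=np.array([.087,.996]);y=np.array([.996,-.087]);X=w[...,:2]@x;Y=w[...,:2]@y
m=(np.abs(w[...,2]-.057)<.004)&(X>.34)&(X<.40)&(abs(Y-.53)<.11);print('front',np.round(np.percentile(X[m],[1,95]),4))
for n,yy in(('blue',.6),('silver',.471)):
    m=(X>.33)&(X>.385)&(X<.43)&(abs(Y-yy)<.03)&(w[...,2]<.15);print(n,m.sum(),np.round(np.percentile(w[m][:,2],[50,95,99]),3) if m.sum() else 0)
print(env.close_job())
E
```

```text
q [ -34.3   23.9   90.7   -0.    65.6 -115.3] tcp [ 0.4737 -0.1809  0.124 ]
top 86 rect [ 442.8 -382. ] [13.2 39.8] 75.5 pca ang -16.9
top base circle [ 440.8 -379.7] 47.92444610595703 z pct [0.005 0.013 0.044]
side 33 rect [ 439.6 -376.5] [13.7 36.8] 49.3 pca ang -39.6
side base circle [ 431.  -372.3] 47.94468688964844 z pct [0.005 0.016 0.043]
front [0.3651 0.3829]
blue 377 [0.057 0.107 0.114]
silver 400 [0.049 0.099 0.107]
the job is handed in; nothing more can be done
None
```

I handed the job in after 49 s: all five loose cups (three blue, two silver) are nested on their colours, the drawer is home and the knob is off at its end stop, though seating the drawer took a brief fingertip push of about 78 N at the stop.

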